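# Lock the fume filter's hatch with the slot key

## Robot

A 6-joint arm with a two-finger parallel gripper is mounted at the origin on the work surface. World frame = base frame: x ahead of the robot, y to its left, z up, the work surface at z = 0. Lengths are in mm, angles in rad, forces in N, time in s.
With the tool pointing down it reaches from about 275 to 1000 mm from the base axis. Payload 8.4 kg.
Tool frame: the origin (TCP) lies between the finger pads; the fingertips stand r.nose_length ahead of it and the grasp point (between the pads) lies 8 mm behind it (r.nose_length is the distance from the TCP to the fingertips, in mm); y points along the fingers, x is the direction in which the jaws open and shut, and the axes are right-handed (so a half turn about y gives the same grasp; the last joint's range is limited). The gripper opens to 85 mm and grips with 20 to 120 N. Pads are 22 mm wide; open, the fingers measure 114 mm over their backs; the gripper's body (76 mm by 85 mm) begins 54 mm behind the grasp point. The pads swing forward as they close: fully open they stand 13 mm farther back than shut.
Start: joints at [1.314, 0.353, 1.633, -0, 1.155, -0.002], TCP at [157.531, 604.824, 215.081] pointing down, gripper open.
Joint ranges: [-2.63, 2.63], [-0.92, 2.1], [0.06, 2.66], [-1.3, 4.44], [0, 2.69], [-3.02, 3.02]. Speed limits (rad/s): [2.22, 2.22, 2.79, 3.14, 3.14, 3.14].

## Interface

Orientations are given as [roll, pitch, yaw] about the fixed x, y, z axes, in that order (R = Rz(yaw) Ry(pitch) Rx(roll)).
In Python, from rig import r, cams, order gives the robot as it stands. The module is installed in compiled form; this text tells all that it offers.
- The arm moves only by the shell command python3 -m crank 'ROWS' [FORCE]. ROWS is JSON, a list of rows, each a list of 7 numbers: the turn, a rotation vector about the tool's x, y, z in degrees, then the shift along the tool's x, y, z in cm, then the opening, from -1 (shut) to 1 (fully open). A call has exactly 10 rows; each row shifts and turns the pose as measured when the row begins, along the tool's axes as they then stand; what a row does not reach is not made up. A row lasts 1/12 s, in which the tool goes at most 41.7 mm and 7.16 degrees, less where a joint would pass 70% of its speed; a pose out of reach is approached as far as the arm can. A call with a gripper value outside its range is refused whole. The fingers move at their own pace and stop on an object; FORCE is the grip in N (left out, the last holds). Time passes only in rows, so rows that do not move let the fingers close, or fill a call up. It gives the time, the measured TCP pose, the force and the opening at its end, in the units of the state.
- r.sense(): the state, without advancing time (a new reading comes with each control period).
- cams.grab_frame(name): name is "side" or "top"; returns the picture (384x512x3 uint8, blue, green, red); there is no depth.
- cams.camera_info(name): a dict with "intrinsics" (3x3 intrinsics, pixels), "view" (4x4, takes a point from world to camera coordinates). Camera axes: x right, y up, looking along -z (the intrinsics and any distortion apply to the point x, -y, -z); pixel columns grow to the right and rows downward; lengths in mm; the calibration is good to about 2 mm. A picture is of the moment at which its call begins. camera_info takes no time and is no camera call.
- order.sign_off(): hands the job in, once; it reports no verdict.
The state is a dict: "clock": time; "qpos": joint angles; "qvel": joint speeds; "joint_efforts": joint torques, N m; "eef_pos": TCP position; "tcp_rot": TCP orientation; "contact_force": force on the tool from outside, world axes, zero at the start; "wrist_torque": the same for the moment, N m; "opening": opening from 0.0 (shut) to 1.0 (fully open).
Only numpy, scipy, OpenCV 4.12 (cv2) and the standard library are available. Lean on these libraries where they do the work, as an engineer would, in place of code of your own. Each camera call takes 0.05 s, during which the arm holds its last target.

## Task

The filter in the little fume extractor has just been changed and its hatch is still unlocked. Take the orange key from its wooden stand, seat its blade in the slotted catch on the hatch and turn the catch clockwise up to its stop, pressing and twisting only gently; then put the key back in its stand, upright and all the way down, and let go. Turn the catch with the key alone, never let the hand lean on the extractor, and leave the disc, lighter, jar and tweezers where they are.

Things in the scene. Friction and masses are not known exactly. Their poses are not given: they have to be found in the camera images.
- extractor: White box, a bench fume extractor fixed to the bench, 200 (x) x 160 (y) x 100 mm, origin at the centre of its underside; black grille and dial face its -x. On top a grey hatch, its upper face at 106 mm. On the hatch sits the catch: a round brass head 40 mm across, 10 mm tall, with a straight slot 4 mm wide, 29 mm long, 6 mm deep (dark bottom). The key may load it by 40 N at most, all its contacts added up.
- catch_seat (a point): Fixed to the extractor, axes as its own: nominal centre of the catch's upper face (116 mm up, 30 mm off its middle to -x). The catch floats along the extractor's y: its real centre lies up to 7 mm to either side, not shown here, to be felt or seen; only some 12 N sideways shifts it. The head is sprung: about 1.5 N starts it down, 1.5 N more per mm, solid at 3 mm.
- catch (a joint): Angle of the catch, rad: 0 = slot along the extractor's x (towards the red dot), growing clockwise seen from above; pi/2 = slot along its y (between the two green dots): locked, at a firm stop. The slot's direction is the extractor's yaw minus this value. Starts between 0 and 0.3. Turns at about 0.05 N m, stays where it is left; 0.2 N m at the stop is a good limit.
- key: Loose key, about 60 g, upright in its stand. Origin at the centre of the blade's lower edge, z up. Steel blade 18 mm (its x) x 2.5 mm (its y), standing 12 mm out below the orange handle, 30 (x) x 14 (y) mm, which reaches from 12 to 54 mm above the origin; black stripe on top parallel to the blade. Can be gripped across either width; either way round fits slot and stand.
- key_tip (a point): The centre of the key blade's lower edge (the key's origin).
- stand: Brown wooden block, fixed to the bench, 70 (x) x 60 (y) x 30 mm, origin at the centre of its underside. In its top a slot 24 mm (along its x) x 8 mm (along its y), 18 mm deep, with a 2 mm chamfer; the key hangs in it with the blade inside and the handle's foot resting on the block's top.
- stand_mouth (a point): Centre of the stand's slot at the height of the block's top (30 mm over its underside), axes as the stand's. The key's origin is 12 mm below it when the key is home.
- disc: Bystander: white ceramic soldering disc, 100 mm across, 12 mm thick, origin at the centre of its underside.
- lighter: Bystander: green lighter lying flat, 74 x 22 x 12 mm.
- fluxjar: Bystander: small jar with blue cap, 48 mm across, 55 mm tall.
- tweezers: Bystander: steel tweezers lying flat, 150 mm long.
Things that resemble listed ones, but are neither listed nor needed, are in the scene too. Of the things shaped like the stand, the brown one is meant. Leave any purple look-alike of the key alone.

How it is judged (in metres and radians):
On the way, in this order (a step that is already met when the one before it is completed fails the run):
1. the key's blade is seated in the slot of the catch (z of key_tip in the frame of catch_seat below -0.0045 m and horizontal distance between key_tip and catch_seat below 0.0125 m and angle between key's own z axis and vertical below 0.15 rad), for 0.1 s.
2. the catch is turned to its stop (within 5 degrees) with the key in the slot (all of step 1 and value of joint catch above 1.484 rad), for 0.1 s.
At the end, for the whole second after the job is handed in: The catch stands within 5 degrees of its locked stop (joint above 1.484 rad); the key stands at rest in its stand, released: its blade at least 9 mm down in the stand's slot, within 7 mm of the slot's centre, tilted less than 0.12 rad (value of joint catch above 1.484 rad and z of key_tip in the frame of stand_mouth below -0.009 m and horizontal distance between key_tip and stand_mouth below 0.007 m and angle between key's own z axis and vertical below 0.12 rad and linear speed of key below 0.01 m/s and contact force between the fingers and key below 0.1 N); the robot touches nothing.
It fails at once if the key loads the extractor or its catch with more than 40 N (contact force between key and extractor above 40 N).
It fails at once if the hand or arm leans on the extractor or its catch (more than 3 N) (contact force between any of the fingers, the arm and extractor above 3 N).
It fails at once if the disc, lighter, jar or tweezers is pushed more than 20 mm (distance of any of disc, lighter, fluxjar, tweezers from where it was at the start of the episode above 0.02 m).
It also fails if it takes over 72 s, if anything falls off the work surface, if the arm or the gripper's body presses on something with over 40 N, if the wrist force passes 120 N, or if a joint passes its speed limit or range.

## Working session

There is one attempt and no reset: what is moved stays moved. The work goes in short steps, Python scripts to look and compute and a shell command to move; the robot and the scene stay as the last step left them, time stands still between calls to the robot, and variables do not carry over. Pictures are saved under pics/ and viewed, and the job is handed in when it is done.

```bash
mkdir -p pics; python3 - <<'E'
from rig import r,cams,order
import cv2
for n in("side","top"):
    i=cams.camera_info(n); print(n,i)
    im=cams.grab_frame(n); cv2.imwrite(f"pics/{n}0.png",im)
print(r.sense(), r.nose_length)
E
```

```text
side {'intrinsics': array([[421.65334664,   0.        , 254.09742051],
       [  0.        , 421.65334664, 190.58957216],
       [  0.        ,   0.        ,   1.        ]]), 'view': array([[ 9.85837393e-01, -1.66964248e-01, -1.57345123e-02,
        -6.02598057e+02],
       [ 1.14070440e-01,  5.98822168e-01,  7.92716813e-01,
        -1.49651639e+02],
       [-1.22933192e-01, -7.83284719e-01,  6.09386971e-01,
        -1.24163074e+03],
       [ 0.00000000e+00,  0.00000000e+00,  0.00000000e+00,
         1.00000000e+00]])}
top {'intrinsics': array([[405.28081488,   0.        , 257.36718305],
       [  0.        , 405.28081488, 186.36792402],
       [  0.        ,   0.        ,   1.        ]]), 'view': array([[ 8.36653144e-03, -9.99567287e-01,  2.82000019e-02,
        -1.91300932e+01],
       [ 9.86524507e-01,  1.28589832e-02,  1.63107459e-01,
        -6.04543687e+02],
       [-1.63399503e-01,  2.64553493e-02,  9.86205210e-01,
        -9.61953392e+02],
       [ 0.00000000e+00,  0.00000000e+00,  0.00000000e+00,
         1.00000000e+00]])}
{'clock': 0.1, 'qpos': array([ 1.31361048e+00,  3.53612836e-01,  1.63404244e+00, -3.75886695e-05,
        1.15523585e+00, -2.40186981e-03]), 'qvel': array([ 0.00013233, -0.00095636,  0.00015013, -0.00057171, -0.00210221,
       -0.00016786]), 'joint_efforts': array([-1.12299353e-03, -6.06354690e+01, -3.42823291e+01, -6.08987762e-05,
        3.87198786e-03, -2.16551896e-06]), 'eef_pos': array([157.42067639, 604.38246447, 214.42299362]), 'tcp_rot': array([-1.57082758e+00,  1.29855057e-03,  1.31602752e+00]), 'contact_force': array([-0.52675945, -0.27548264, -0.33113221]), 'wrist_torque': array([ 0.06252444,  0.0249439 , -0.02041363]), 'opening': 1.00223496862095} 11.0
```

View pics/side0.png

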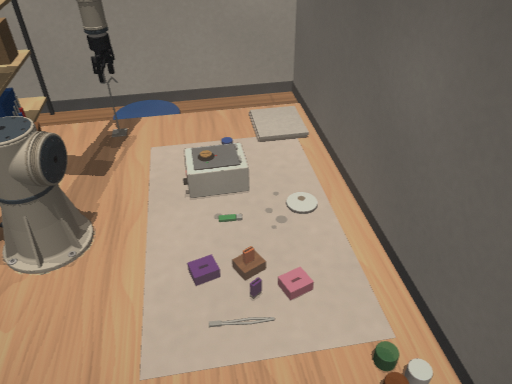

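View pics/top0.png

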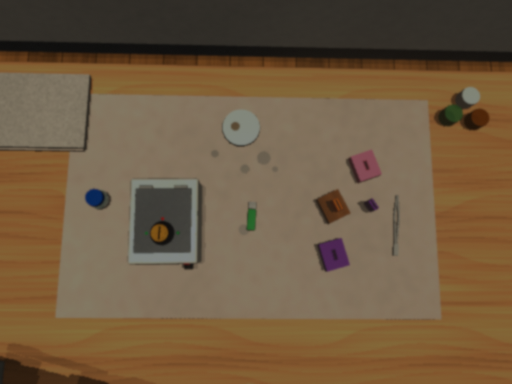

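The top view shows the extractor at about (165,221) with the catch at (161,232). The brown stand with the key is at about (334,206), and the purple decoy key is at (371,205). I'll zoom in on both.

```bash
cat > h.py <<'E'
import numpy as np, cv2
from rig import r,cams,order
def info(n):
    i=cams.camera_info(n); return i['intrinsics'],i['view']
def proj(n,p):
    K,V=info(n); c=V[:3,:3]@np.array(p,float)+V[:3,3]; q=K@np.array([c[0],-c[1],-c[2]]); return q[:2]/q[2]
def atz(n,uv,z):
    K,V=info(n); d=np.linalg.inv(K)@np.array([uv[0],uv[1],1.]); d=np.array([d[0],-d[1],-d[2]])
    R=V[:3,:3]; o=-R.T@V[:3,3]; w=R.T@d; return o+w*(z-o[2])/w[2]
def crop(n,box,s,name,im=None):
    im=cams.grab_frame(n) if im is None else im
    a,b,c,d=box; o=cv2.resize(im[b:d,a:c],None,fx=s,fy=s,interpolation=cv2.INTER_CUBIC)
    cv2.imwrite(name,o); return im
E
python3 - <<'E'
from h import *
t=cv2.imread('pics/top0.png'); s=cv2.imread('pics/side0.png')
a=cv2.resize(t[165:285,115:215],(500,600),interpolation=cv2.INTER_CUBIC)
cv2.imwrite('pics/a.png',a)
cv2.imwrite('pics/b.png',cv2.resize(t[170:240,300:390],(720,560),interpolation=cv2.INTER_CUBIC))
cv2.imwrite('pics/c.png',cv2.resize(s[135:205,175:265],(720,560),interpolation=cv2.INTER_CUBIC))
cv2.imwrite('pics/d.png',cv2.resize(s[235:300,220:300],(720,585),interpolation=cv2.INTER_CUBIC))
E
```

```text
(no output)
```

View pics/a.png

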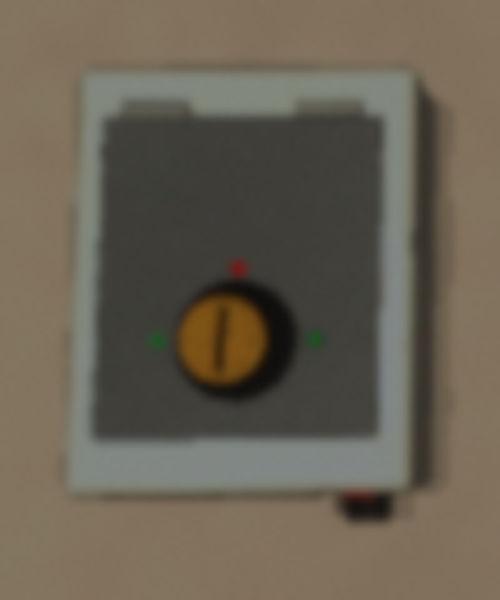

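View pics/b.png

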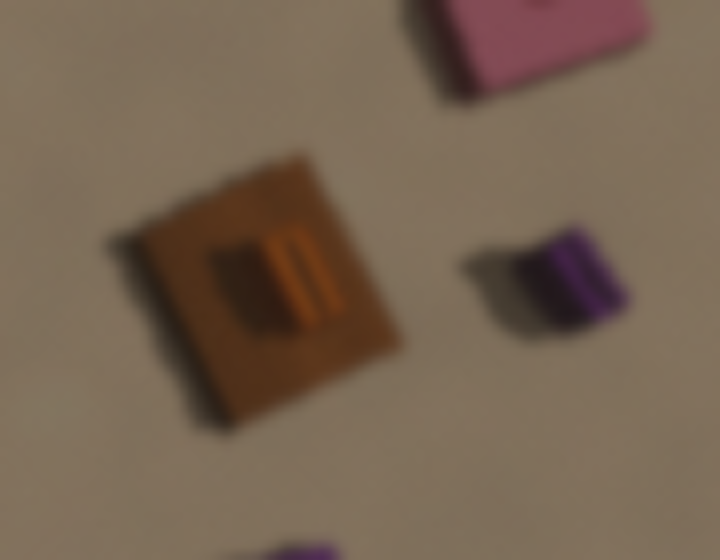

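View pics/c.png

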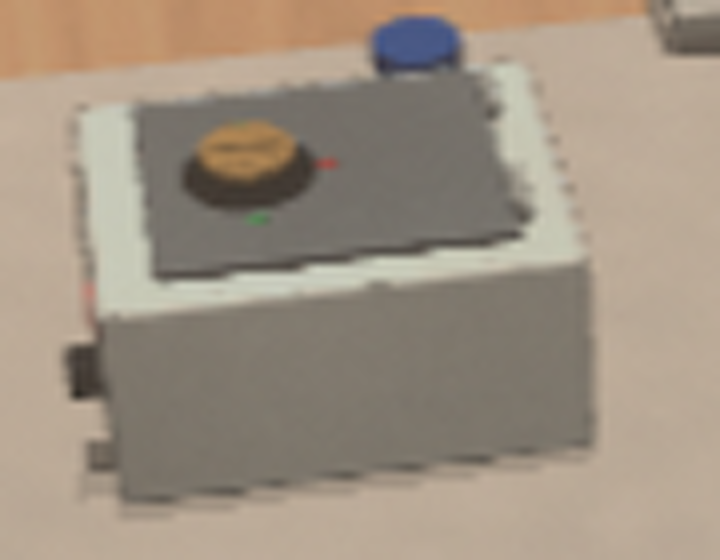

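View pics/d.png

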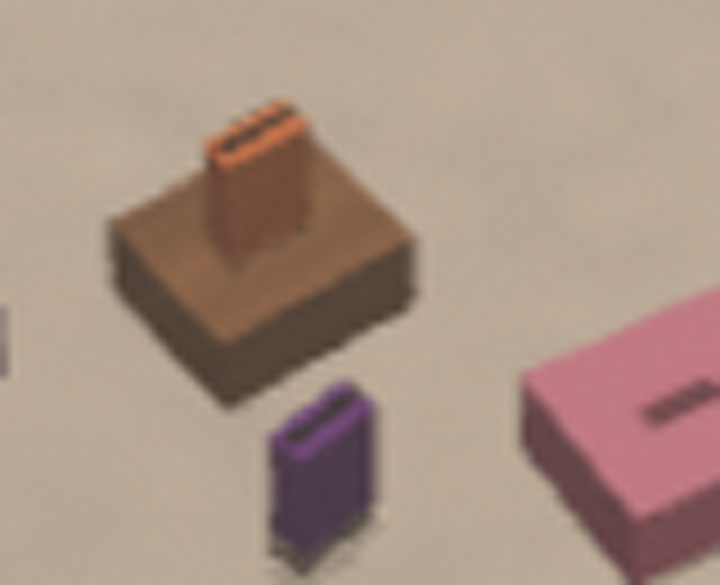

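```bash
cat > fit.py <<'E'
from h import *
from scipy.optimize import least_squares
def px(p,s,o): return np.array(o)+(np.array(p,float)+.5)/s-.5
def fit(obs,x0):
    # obs: (cam, local xyz, pixel)
    def f(x):
        c,s=np.cos(x[2]),np.sin(x[2]); e=[]
        for n,l,u in obs:
            e+=list(proj(n,[x[0]+c*l[0]-s*l[1],x[1]+s*l[0]+c*l[1],l[2]])-u)
        return np.array(e)
    q=least_squares(f,x0); return q.x,np.sqrt(np.mean(q.fun**2)),q.fun.reshape(-1,2)
E
python3 - <<'E'
from fit import *
np.set_printoptions(suppress=True,precision=2)
def run(name,T,S):
  for lab,o in(("top",T),("side",S),("both",T+S)):
    n0=o[0]; x0=list(atz(n0[0],n0[2],n0[1][2])[:2])+[X0]
    x,e,fu=fit(o,x0); print(name,lab,x,np.degrees(x[2]),e); 
  print(fu.tolist())
# extractor, yaw ~0: top image right=-y, up=+x
X0=0.
P=lambda p:px(p,5,(115,165)); Q=lambda p:px(p,8,(175,135))
T=[("top",(100,80,100),P((85,72))),("top",(100,-80,100),P((415,72))),("top",(-100,-80,100),P((412,490))),("top",(-100,80,100),P((70,490)))]
S=[("side",(-100,80,100),Q((80,110))),("side",(100,80,100),Q((522,65))),("side",(100,-80,100),Q((583,262))),("side",(-100,-80,100),Q((100,320))),("side",(-100,-80,0),Q((120,500))),("side",(100,-80,0),Q((592,447)))]
run("ext",T,S)
P=lambda p:px(p,8,(300,170)); Q=lambda p:px(p,9,(220,235))
# stand: x axis (70) 
for a in [(303,152),(402,342),(230,425),(140,235)]: print(atz("top",P(a),30))
for a in [(110,222),(228,340),(413,242)]: print(atz("side",Q(a),30))
print("key")
for a in [(265,240),(300,228),(345,305),(308,328),(302,278)]: print(atz("top",P(a),72))
for a in [(205,148),(285,100),(308,122),(228,165),(257,133)]: print(atz("side",Q(a),72))
print("catch")
print(atz("top",px((222,338),5,(115,165)),116),atz("side",px((248,149),8,(175,135)),116))
print("slot",atz("top",px((222,308),5,(115,165)),113),atz("top",px((220,370),5,(115,165)),113))
print("dots",[atz("top",px(a,5,(115,165)),106) for a in((238,269),(158,341),(315,339))])
E
```

```text
ext top [514.36 205.5    0.02] 1.1026465318302963 1.1876733294669426
ext side [515.07 207.62   0.01] 0.642137007050121 0.9282202923341796
ext both [514.58 205.91   0.02] 0.9912463415828309 1.062085679250176
[[-0.864316005398166, -1.2746095255424734], [1.2281669385971838, -1.5166211047153126], [0.5525179228459081, 0.7442543693918537], [-1.5493488434325542, 1.430418541513859], [-1.2950196656427408, -0.3267806843820438], [0.708599373147365, -0.9993694185435515], [0.9842885241254464, -0.44809967004493956], [-1.1152523063471165, -0.2913993508009014], [-0.15030036914976108, 1.9701261389037654], [0.5714105849196187, 1.0300559764592663]]
[ 604.99 -218.19   30.  ]
[ 544.38 -248.3    30.  ]
[ 517.51 -192.95   30.  ]
[ 577.58 -165.4    30.  ]
[ 517.63 -196.41   30.  ]
[ 545.38 -248.45   30.  ]
[ 605.06 -220.72   30.  ]
key
[ 570.8  -196.29   72.  ]
[ 574.63 -207.12   72.  ]
[ 551.15 -220.33   72.  ]
[ 543.99 -208.83   72.  ]
[ 559.27 -207.37   72.  ]
[ 545.38 -212.15   72.  ]
[ 571.31 -197.14   72.  ]
[ 576.45 -207.24   72.  ]
[ 550.92 -220.06   72.  ]
[ 561.13 -208.93   72.  ]
catch
[485.26 211.89 116.  ] [485.82 210.53 116.  ]
slot [499.05 213.18 113.  ] [470.92 212.74 113.  ]
dots [array([517.54, 208.18, 106.  ]), array([484.09, 243.13, 106.  ]), array([485.71, 171.48, 106.  ])]
```

```bash
cat > plan.py <<'E'
from h import *
import sys
from scipy.spatial.transform import Rotation as Ro
np.set_printoptions(suppress=True,precision=3)
def R(e): return Ro.from_euler('xyz',e)
def plan(xyz,yawdeg=None):
    s=r.sense(); A=R(s['tcp_rot']); p=s['eef_pos']
    d=A.inv().apply(np.array(xyz)-p)/10
    print("clock",s['clock'],"tcp",p,"yaw",np.degrees(s['tcp_rot'][2]),"tilt",np.degrees(s['tcp_rot'][:2]),"F",s['contact_force'],"M",s['wrist_torque'],"open",s['opening'])
    print("tool shift cm",d, "rows",np.linalg.norm(d)/4.17)
    if yawdeg is not None:
        T=R([-np.pi/2,0,np.radians(yawdeg)]); print("turn deg",np.degrees((A.inv()*T).as_rotvec()), "shift in target frame",T.inv().apply(np.array(xyz)-p)/10)
if __name__=="__main__":
    v=[float(a) for a in sys.argv[1:]]; plan(v[:3],v[3] if len(v)>3 else None)
E
python3 plan.py 561 -208 215 118
```

```text
clock 0.1 tcp [157.421 604.382 214.423] yaw 75.40282272290123 tilt [-90.002   0.074] F [-0.527 -0.275 -0.331] M [ 0.063  0.025 -0.02 ] open 1.00223496862095
tool shift cm [-68.445   0.033 -59.529] rows 21.753149109981994
turn deg [ -0.026 -42.597  -0.072] shift in target frame [-90.676  -0.058   2.505]
```

```bash
python3 -m crank '[[0,0,0,-2.85,0,-2.48,1],[0,0,0,-2.85,0,-2.48,1],[0,0,0,-2.85,0,-2.48,1],[0,0,0,-2.85,0,-2.48,1],[0,0,0,-2.85,0,-2.48,1],[0,0,0,-2.85,0,-2.48,1],[0,0,0,-2.85,0,-2.48,1],[0,0,0,-2.85,0,-2.48,1],[0,0,0,-2.85,0,-2.48,1],[0,0,0,-2.85,0,-2.48,1]]' 20; python3 plan.py 561 -208 150 118
```

```text
clock: 0.93
eef_pos: [326.9, 256.8, 210.5]
tcp_rot: [-1.569, 0.003, 1.326]
contact_force: [0.7, 0.4, 0.2]
opening: 0.996
clock 0.9333 tcp [326.922 256.824 210.534] yaw 75.9892749660209 tilt [-89.89    0.161] F [0.734 0.373 0.155] M [-0.027  0.017  0.011] open 0.9957671428994619
tool shift cm [-39.415   6.099 -33.977] rows 12.564623489154668
turn deg [ -0.164 -42.011  -0.113] shift in target frame [-52.031   6.053   1.154]
```

```bash
python3 -m crank '[[0,0,0,-3.1,0,-2.7,1],[0,0,0,-3.1,0,-2.7,1],[0,0,0,-3.1,0,-2.7,1],[0,0,0,-3.1,0,-2.7,1],[0,0,0,-3.1,0,-2.7,1],[0,0,0,-3.1,0,-2.7,1],[0,0,0,-3.1,0,-2.7,1],[0,0,0,-3.1,0,-2.7,1],[0,0,0,-3.1,0,-2.7,1],[0,0,0,-3.1,0,-2.7,1]]'; python3 plan.py 561 -208 150 118
```

```text
clock: 1.77
eef_pos: [510.8, -117.5, 210.7]
tcp_rot: [-1.57, 0.001, 1.326]
contact_force: [1.2, 1.1, 0.3]
opening: 0.998
clock 1.7667 tcp [ 510.761 -117.502  210.726] yaw 75.99636239342354 tilt [-89.932   0.08 ] F [1.195 1.132 0.325] M [ 0.043 -0.044  0.016] open 0.9983476125461898
tool shift cm [-7.557  6.075 -7.072] rows 2.8778526061936036
turn deg [ -0.094 -42.004  -0.052] shift in target frame [-10.349   6.073  -0.187]
```

```bash
python3 -m crank '[[0,0,0,-2.5,0,-2.3,1],[0,0,0,-2.5,0,-2.3,1],[0,0,0,-2.5,0,-2.3,1],[0,-7,0,0,0.9,0,1],[0,-7,0,0,0.9,0,1],[0,-7,0,0,0.9,0,1],[0,-7,0,0,0.9,0,1],[0,-7,0,0,0.9,0,1],[0,-7,0,0,0.9,0,1],[0,0,0,0,0,0,1]]'; python3 plan.py 561 -208 110 118;  python3 - <<'E'
from h import *
t=crop("top",(290,150,390,260),5,"pics/t1.png"); s=crop("side",(200,180,320,290),5,"pics/s1.png")
E
```

```text
clock: 2.6
eef_pos: [562.4, -223.0, 150.5]
tcp_rot: [-1.567, -0.0, 2.076]
contact_force: [-0.3, 0.2, -1.2]
opening: 1.003
clock 2.6 tcp [ 562.375 -222.974  150.533] yaw 118.93878397899957 tilt [-89.759  -0.011] F [-0.318  0.177 -1.228] M [-0.023  0.038 -0.034] open 1.0033232791954987
tool shift cm [ 1.376  4.051 -0.621] rows 1.0367539072171759
turn deg [-0.241  0.939  0.009] shift in target frame [ 1.387  4.053 -0.582]
```

View pics/t1.png

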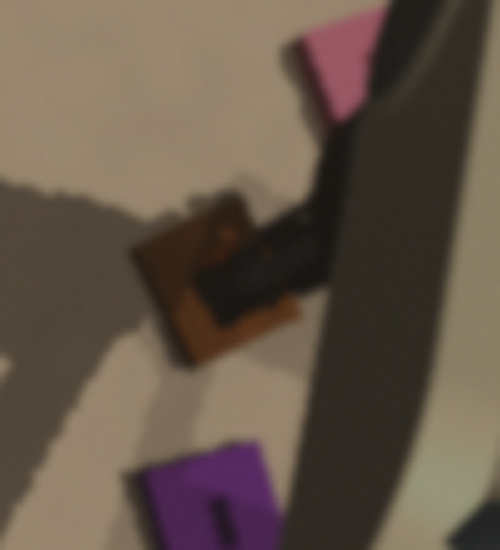

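View pics/s1.png

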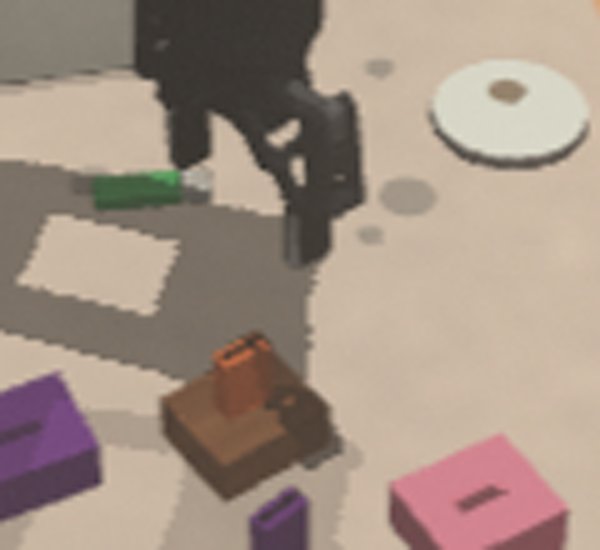

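```bash
python3 - <<'E'
from fit import *
for a in((572,230),(628,298),(600,320),(545,250)): print(atz("top",px(a,8,(300,170)),54))
Q=lambda p:px(p,9,(220,235))
for a in((272,435),(345,382),(376,405),(300,460)): print(atz("side",Q(a),54))
for a in((300,575),): print(atz("side",Q(a),0))
E
```

```text
[ 577.53722746 -296.49935432   54.        ]
[ 556.41777113 -313.24798983   54.        ]
[ 549.44732231 -304.19957112   54.        ]
[ 571.14861518 -287.78368685   54.        ]
[ 549.61974718 -305.37978549   54.        ]
[ 572.50785382 -290.50279866   54.        ]
[ 579.47619572 -300.12065267   54.        ]
[ 555.7209885  -315.30608125   54.        ]
[ 5.55435885e+02 -3.11282175e+02  1.13686838e-13]
```

```bash
python3 -m crank '[[-0.2,0.5,0,1.3,0,-0.6,1],[0,0,0,0,1,0,1],[0,0,0,0,1,0,1],[0,0,0,0,0,0,1],[0,0,0,0,0,0,1],[0,0,0,0,0,0,1],[0,0,0,0,0,0,1],[0,0,0,0,0,0,1],[0,0,0,0,0,0,1],[0,0,0,0,0,0,1]]'; python3 plan.py 561 -208 110 118.5;  python3 plan.py 561 -208 52 118.5 | tail -2
```

```text
clock: 3.53
eef_pos: [564.5, -211.0, 133.5]
tcp_rot: [-1.574, 0.005, 2.04]
contact_force: [0.8, 0.2, 0.4]
opening: 0.999
clock 3.5333 tcp [ 564.474 -210.974  133.532] yaw 116.88812016805173 tilt [-90.184   0.309] F [0.821 0.172 0.413] M [-0.033  0.057 -0.03 ] open 0.9994536740483433
tool shift cm [0.435 2.35  0.183] rows 0.5748643229173882
turn deg [ 0.18  -1.611 -0.312] shift in target frame [0.427 2.353 0.163]
tool shift cm [0.466 8.15  0.202] rows 1.958266820764615
turn deg [ 0.18  -1.611 -0.312] shift in target frame [0.427 8.153 0.163]
```

```bash
python3 -m crank '[[0.2,-1.5,-0.3,0.43,1,0.2,1],[0,0,0,0,1,0,1],[0,0,0,0,1,0,1],[0,0,0,0,1,0,1],[0,0,0,0,1,0,1],[0,0,0,0,0,0,1],[0,0,0,0,0,0,1],[0,0,0,0,0,0,1],[0,0,0,0,0,0,1],[0,0,0,0,0,0,1]]'; python3 plan.py 561 -208 52 118.5;python3 plan.py 561 -208 52 118.5|head -1
```

```text
clock: 4.37
eef_pos: [559.4, -207.5, 76.6]
tcp_rot: [-1.568, -0.002, 2.069]
contact_force: [0.0, 1.3, -0.1]
opening: 1.003
clock 4.3667 tcp [ 559.41  -207.454   76.622] yaw 118.54877487260751 tilt [-89.864  -0.129] F [ 0.004  1.32  -0.109] M [ 0.041 -0.033  0.062] open 1.0026523269297334
tool shift cm [-0.129  2.462 -0.119] rows 0.5918190138619924
turn deg [-0.136  0.049  0.129] shift in target frame [-0.124  2.462 -0.114]
clock 4.3667 tcp [ 559.41  -207.454   76.622] yaw 118.54877487260751 tilt [-89.864  -0.129] F [ 0.004  1.32  -0.109] M [ 0.041 -0.033  0.062] open 1.0026523269297334
```

```bash
python3 -m crank '[[0,0,0,-0.1,0.8,-0.1,1],[0,0,0,0,0.8,0,1],[0,0,0,0,0.8,0,1],[0,0,0,0,0,0,1],[0,0,0,0,0,0,1],[0,0,0,0,0,0,0.6],[0,0,0,0,0,0,0.4],[0,0,0,0,0,0,0.2],[0,0,0,0,0,0,0],[0,0,0,0,0,0,0]]' 30; python3 plan.py 561 -208 52 118.5;python3 - <<'E'
from h import *
s=crop("side",(200,190,320,290),6,"pics/s2.png")
E
```

```text
clock: 5.2
eef_pos: [561.8, -208.2, 51.2]
tcp_rot: [-1.57, -0.0, 2.069]
contact_force: [-1.1, -0.6, 0.2]
opening: 0.505
clock 5.2 tcp [ 561.819 -208.244   51.239] yaw 118.54707380052501 tilt [-89.954  -0.026] F [-1.051 -0.579  0.197] M [ 0.033 -0.001  0.007] open 0.504615190489857
tool shift cm [ 0.061 -0.076  0.06 ] rows 0.02744230329159987
turn deg [-0.046  0.047  0.026] shift in target frame [ 0.061 -0.076  0.06 ]
```

View pics/s2.png

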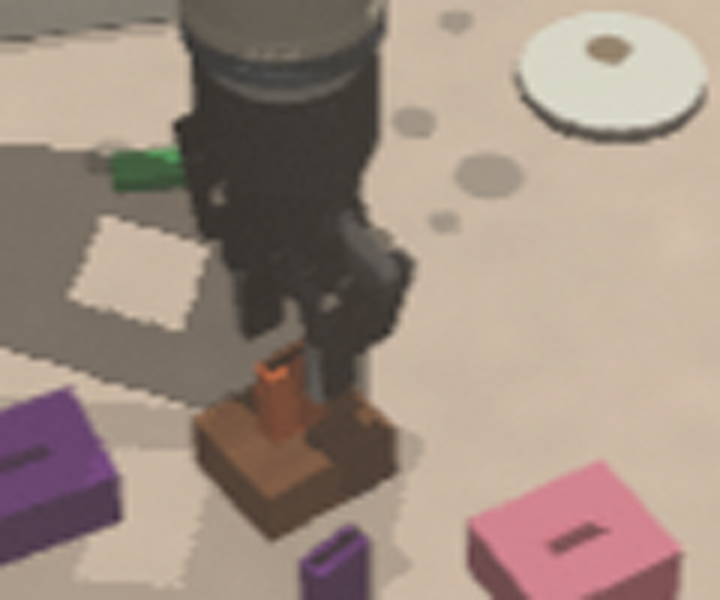

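```bash
python3 - <<'E'
from h import *
b=lambda p:(proj("side",p)-[200,190])*6
j=np.array([np.cos(np.radians(118.5)),np.sin(np.radians(118.5)),0]);c=np.array([561.8,-208.2,51.2])
print("tcp",b(c))
for d in(22,-22):
  for z in(40,60): q=c+j*d; q[2]=z; print(d,z,b(q))
print("key top",b([560.5,-208,72]))
E
```

```text
tcp [291.04999858 387.99372115]
22 40 [261.8446475  377.66096766]
22 60 [260.45715399 346.05786996]
-22 40 [322.20113553 434.34801837]
-22 60 [321.44904768 402.57654526]
key top [286.90050059 354.68126467]
```

```bash
python3 -m crank '[[0,0,0,0,0,0,-0.2],[0,0,0,0,0,0,-0.3],[0,0,0,0,0,0,-0.4],[0,0,0,0,0,0,-0.5],[0,0,0,0,0,0,-0.6],[0,0,0,0,0,0,-0.6],[0,0,0,0,0,0,-0.6],[0,0,0,0,0,0,-0.6],[0,0,0,0,0,0,-0.6],[0,0,0,0,0,0,-0.6]]' 30; python3 plan.py 561 -208 52 118.5;python3 - <<'E'
from h import *
s=crop("side",(200,190,320,290),6,"pics/s3.png")
E
```

```text
clock: 6.08
eef_pos: [562.1, -208.4, 51.8]
tcp_rot: [-1.571, 0.0, 2.069]
contact_force: [0.4, 0.2, 0.0]
opening: 0.198
clock 6.0833 tcp [ 562.139 -208.374   51.773] yaw 118.5479832534759 tilt [-89.989   0.014] F [0.408 0.16  0.034] M [0.004 0.031 0.015] open 0.1977293665114228
tool shift cm [ 0.087 -0.023  0.082] rows 0.02927078181014463
turn deg [-0.011  0.048 -0.014] shift in target frame [ 0.087 -0.023  0.082]
```

View pics/s3.png

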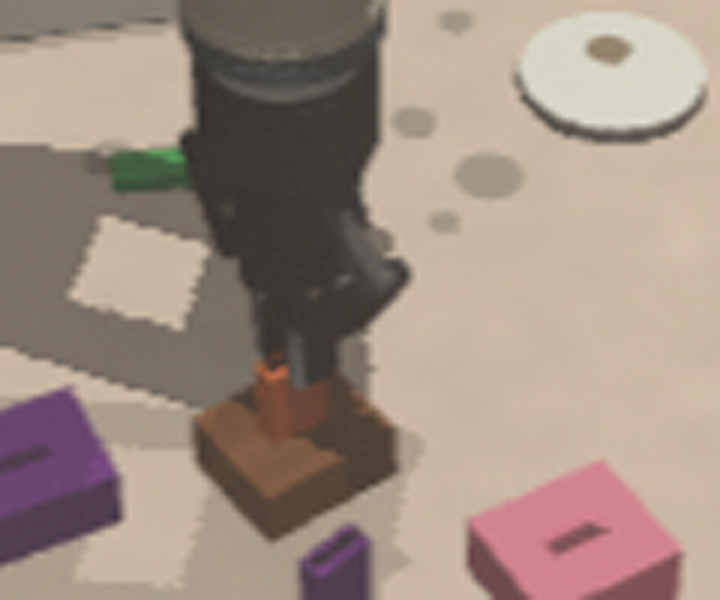

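```bash
python3 - <<'E'
from h import *
im=cv2.imread('pics/s3.png')
b=lambda p:(proj("side",p)-[200,190]+.5)*6-.5
j=np.array([np.cos(np.radians(118.5)),np.sin(np.radians(118.5)),0]);u=np.array([j[1],-j[0],0]);c=np.array([562,-208.3,0])
def box(d0,d1,w,z0,z1,col,c=c):
  P=[c+j*d+u*a+[0,0,z] for z in(z0,z1) for d,a in((d0,-w),(d1,-w),(d1,w),(d0,w))]
  P=[tuple(int(round(v)) for v in b(p)) for p in P]
  for i in range(4):
    for A,B in((i,(i+1)%4),(4+i,4+(i+1)%4),(i,i+4)): cv2.line(im,P[A],P[B],col,1)
box(-8,-20,11,41,80,(0,255,255)); box(8,20,11,41,80,(255,255,0))
box(-7,7,15,30,72,(0,255,0),np.array([560.5,-208,0]))
cv2.imwrite('pics/s3b.png',im)
crop("top",(300,165,370,240),8,"pics/t3.png")
E
```

```text
(no output)
```

View pics/s3b.png

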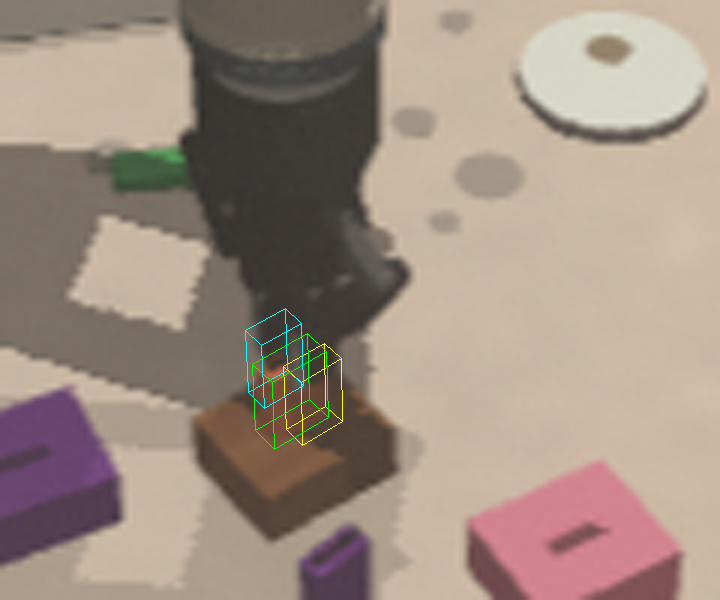

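View pics/t3.png

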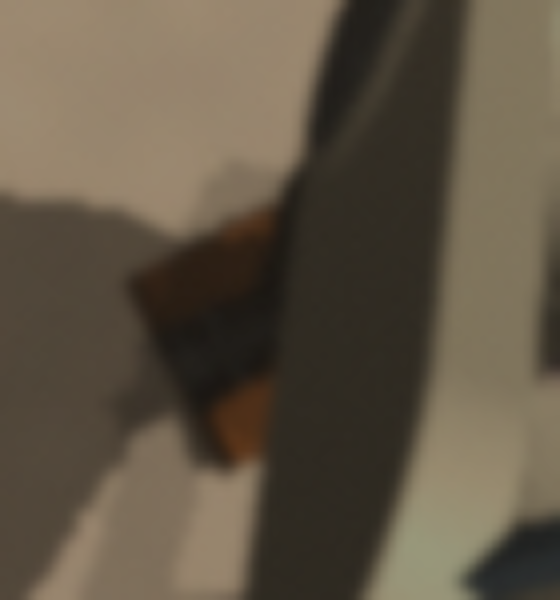

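```bash
python3 - <<'E'
from h import *
j=np.array([np.cos(np.radians(118.5)),np.sin(np.radians(118.5)),0])
c=np.array([562.4,-223,0])
for z in(140,152,175,185):
  for d in (-43,-57,43,57): print(z,d,(proj("side",c+j*d+[0,0,z])-[200,180])*5)
# start image
im=cams.grab_frame("side")
s=cv2.imread('pics/side0.png'); cv2.imwrite('pics/e.png',cv2.resize(s[0:150,60:180],None,fx=5,fy=5,interpolation=cv2.INTER_CUBIC)[:600])
c=np.array([157.4,604.4,0]);j=np.array([np.cos(1.316),np.sin(1.316),0])
for z in (204,217,240):
  for d in(-50,50): print('start',z,d,(proj("side",c+j*d+[0,0,z])-[60,0])*5)
E
```

```text
140 -43 [298.09146722 317.26556705]
140 -57 [316.27914054 333.28355019]
140 43 [192.89432922 224.61787356]
140 57 [176.76157833 210.40967182]
152 -43 [297.89842186 299.43559048]
152 -57 [316.21640607 315.41382173]
152 43 [191.99247303 207.05699021]
152 57 [175.75778935 192.89595988]
175 -43 [297.52054533 264.53431205]
175 -57 [316.09358383 280.42826453]
175 43 [190.22902033 172.71915759]
175 57 [173.79534285 158.65597192]
185 -43 [297.35293493 249.05354928]
185 -57 [316.03909534 264.90737805]
185 43 [189.44762356 157.50385193]
185 57 [172.92590664 143.48639381]
start 204 -50 [224.30672542 467.66042223]
start 204 50 [271.10430768 413.13282837]
start 217 -50 [220.24807082 451.29731273]
start 217 50 [267.46655219 397.29301577]
start 240 -50 [212.96565661 421.93710527]
start 240 50 [260.94377361 368.89099963]
```

View pics/e.png

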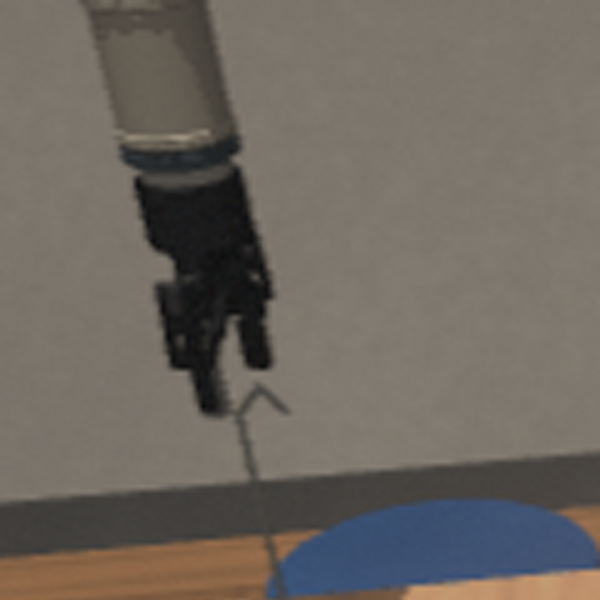

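The lateral position fits, but the images put the fingertips about 25 mm higher than the stated geometry does. I'll go down 8 mm, which is safe under either reading, and check.

```bash
python3 -m crank '[[0,0,0,0.05,0.4,0.05,-0.4],[0,0,0,0,0.4,0,-0.4],[0,0,0,0,0,0,-0.4],[0,0,0,0,0,0,-0.4],[0,0,0,0,0,0,-0.4],[0,0,0,0,0,0,-0.4],[0,0,0,0,0,0,-0.4],[0,0,0,0,0,0,-0.4],[0,0,0,0,0,0,-0.4],[0,0,0,0,0,0,-0.4]]' 30; python3 plan.py 561 -208 52 118.5;python3 - <<'E'
from h import *
s=crop("side",(225,220,295,285),9,"pics/s4.png")
E
```

```text
clock: 7.07
eef_pos: [561.3, -208.1, 42.7]
tcp_rot: [-1.57, -0.0, 2.069]
contact_force: [-0.1, -0.2, -0.2]
opening: 0.298
clock 7.0667 tcp [ 561.255 -208.101   42.692] yaw 118.5481391631737 tilt [-89.975  -0.002] F [-0.061 -0.206 -0.169] M [-0.013 -0.033  0.013] open 0.2980896079339866
tool shift cm [ 0.021 -0.931  0.018] rows 0.22330564536212186
turn deg [-0.025  0.048  0.002] shift in target frame [ 0.021 -0.931  0.018]
```

View pics/s4.png

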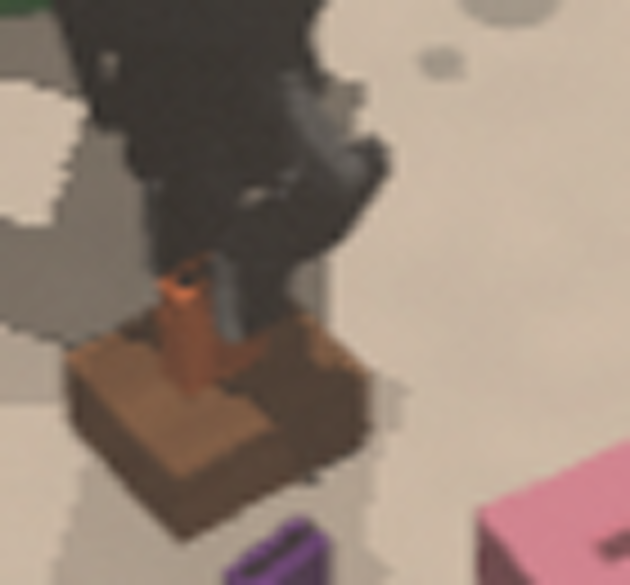

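```bash
python3 - <<'E'
from h import *
b=lambda p:(proj("side",p)-[225,220]+.5)*9-.5
j=np.array([np.cos(np.radians(118.5)),np.sin(np.radians(118.5)),0]);u=np.array([j[1],-j[0],0]);c=np.array([561.2,-208.1,0])
for z in(32,45,55,60,65):print(z,[b(c+j*d-u*11+[0,0,z]).round() for d in(-12.7,-20)])
E
```

```text
32 [array([212., 404.]), array([227., 418.])]
45 [array([211., 373.]), array([226., 387.])]
55 [array([210., 349.]), array([225., 364.])]
60 [array([209., 337.]), array([225., 352.])]
65 [array([209., 325.]), array([224., 339.])]
```

```bash
python3 -m crank '[[0,0,0,0,0.15,0,-0.4],[0,0,0,0,0.15,0,-0.4],[0,0,0,0,0.15,0,-0.4],[0,0,0,0,0.15,0,-0.4],[0,0,0,0,0.15,0,-0.4],[0,0,0,0,0.15,0,-0.4],[0,0,0,0,0.1,0,-0.4],[0,0,0,0,0.1,0,-0.4],[0,0,0,0,0,0,-0.4],[0,0,0,0,0,0,-0.4]]' 30; python3 plan.py 561 -208 28 118.5;python3 - <<'E'
from h import *
s=crop("side",(225,220,295,285),9,"pics/s5.png")
E
```

```text
clock: 7.95
eef_pos: [561.1, -208.1, 30.3]
tcp_rot: [-1.57, -0.0, 2.069]
contact_force: [0.3, 0.1, -0.4]
opening: 0.3
clock 7.95 tcp [ 561.121 -208.069   30.26 ] yaw 118.54490973342298 tilt [-89.964  -0.015] F [ 0.255  0.082 -0.447] M [-0.031  0.005  0.019] open 0.3000175741982541
tool shift cm [0.012 0.226 0.007] rows 0.054299533383857054
turn deg [-0.036  0.045  0.015] shift in target frame [0.012 0.226 0.007]
```

View pics/s5.png

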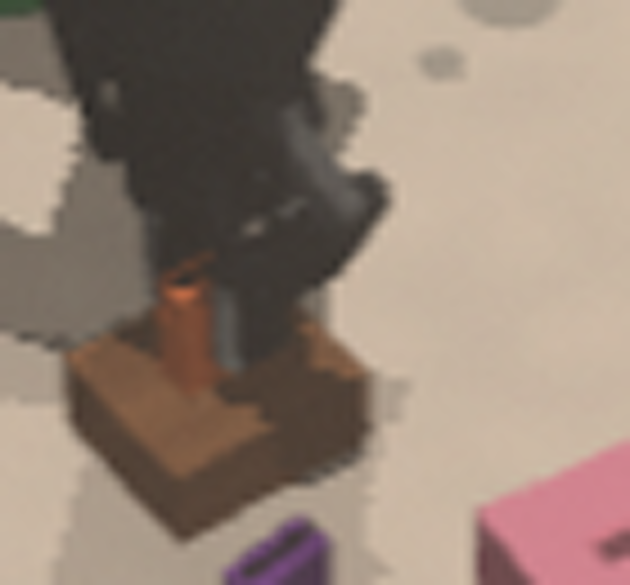

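The images were right: there was no contact at a height where the stated geometry would put the tips inside the stand. I'll go down another 5 mm and grip.

```bash
python3 -m crank '[[0,0,0,0,0.2,0,-0.4],[0,0,0,0,0.2,0,-0.4],[0,0,0,0,0,0,-0.6],[0,0,0,0,0,0,-0.7],[0,0,0,0,0,0,-0.8],[0,0,0,0,0,0,-1],[0,0,0,0,0,0,-1],[0,0,0,0,0,0,-1],[0,0,0,0,0,0,-1],[0,0,0,0,0,0,-1]]' 35; python3 plan.py 561 -208 28 118.5;python3 - <<'E'
from h import *
s=crop("side",(225,220,295,285),9,"pics/s6.png")
E
```

```text
clock: 8.83
eef_pos: [561.4, -208.2, 26.3]
tcp_rot: [-1.571, 0.0, 2.069]
contact_force: [-0.4, 0.4, 0.5]
opening: 0.157
clock 8.8333 tcp [ 561.408 -208.162   26.278] yaw 118.54597302870562 tilt [-89.99    0.015] F [-0.351  0.379  0.478] M [ 0.009 -0.004  0.01 ] open 0.15654232822471553
tool shift cm [ 0.034 -0.172  0.028] rows 0.04261949459459753
turn deg [-0.01   0.046 -0.015] shift in target frame [ 0.034 -0.172  0.028]
```

View pics/s6.png

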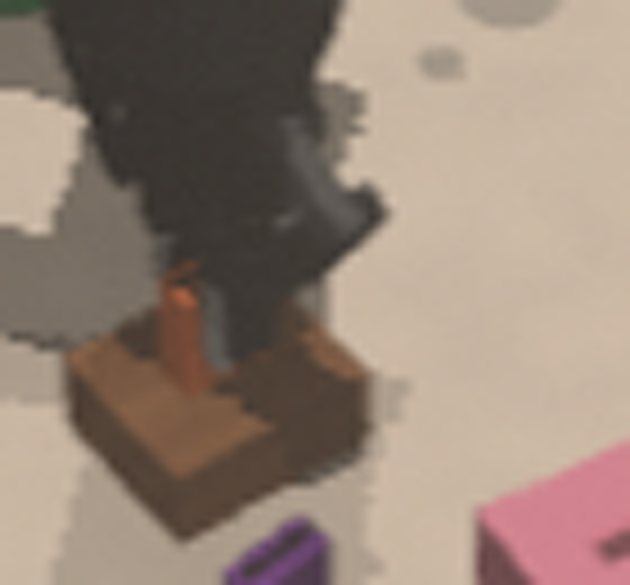

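```bash
python3 -m crank '[[0,0,0,0,-0.5,0,-1],[0,0,0,0,-1,0,-1],[0,0,0,0,-1.8,0,-1],[0,0,0,0,-1.8,0,-1],[0,0,0,0,-1.8,0,-1],[0,0,0,0,-1.8,0,-1],[0,0,0,0,-1.8,0,-1],[0,0,0,0,-1.8,0,-1],[0,0,0,0,-1.8,0,-1],[0,0,0,0,-0.5,0,-1]]'; python3 plan.py 485 211.5 170 91;python3 - <<'E'
from h import *
s=crop("side",(200,170,300,285),5,"pics/s7.png")
E
```

```text
clock: 9.72
eef_pos: [559.9, -207.5, 183.7]
tcp_rot: [-1.569, -0.001, 2.069]
contact_force: [0.6, -0.4, -0.9]
opening: 0.158
clock 9.7167 tcp [ 559.876 -207.544  183.701] yaw 118.54629261034944 tilt [-89.914  -0.073] F [ 0.584 -0.42  -0.944] M [ 0.002 -0.07   0.034] open 0.15842048517861457
tool shift cm [ 40.386   1.401 -13.45 ] rows 10.213455269922157
turn deg [-0.102 27.546  0.051] shift in target frame [42.029  1.37   6.755]
```

View pics/s7.png

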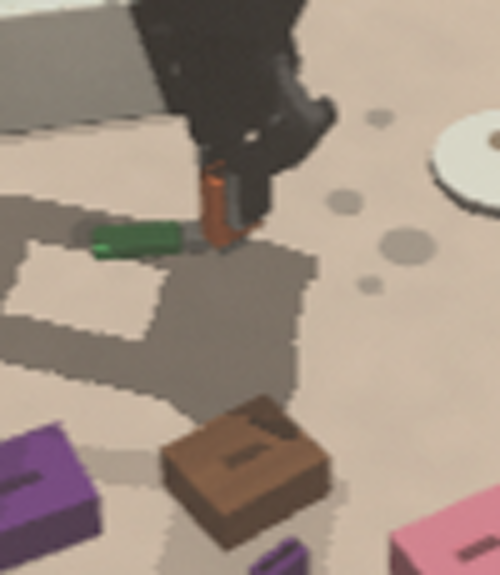

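The key is held upright and the empty slot in the brown stand shows at crop (247,455). Next, on to the catch.

```bash
python3 -m crank '[[0,0,0,2.9,0,-0.96,-1],[0,0,0,2.9,0,-0.96,-1],[0,0,0,2.9,0,-0.96,-1],[0,0,0,2.9,0,-0.96,-1],[0,0,0,2.9,0,-0.96,-1],[0,0,0,2.9,0,-0.96,-1],[0,0,0,2.9,0,-0.96,-1],[0,0,0,2.9,0,-0.96,-1],[0,0,0,2.9,0,-0.96,-1],[0,0,0,2.9,0,-0.96,-1]]'; python3 plan.py 485 211.5 170 91;python3 - <<'E'
from fit import *
np.set_printoptions(suppress=True,precision=2)
t=crop("top",(310,175,360,230),10,"pics/t8.png"); s=crop("side",(220,235,280,290),10,"pics/s8.png",cams.grab_frame("side"))
cv2.imwrite("pics/t8f.png",t); cv2.imwrite("pics/s8f.png",s)
E
```

```text
clock: 10.6
eef_pos: [500.6, 99.3, 178.1]
tcp_rot: [-1.565, -0.0, 2.06]
contact_force: [1.2, -0.9, 0.1]
opening: 0.158
clock 10.6 tcp [500.597  99.287 178.125] yaw 118.04098690304568 tilt [-89.677  -0.009] F [ 1.231 -0.905  0.141] M [-0.01  -0.034  0.008] open 0.15788271135178675
tool shift cm [10.637  0.792 -3.903] rows 2.723795016000515
turn deg [-0.319 27.041 -0.068] shift in target frame [11.247  0.812  1.364]
```

View pics/t8.png

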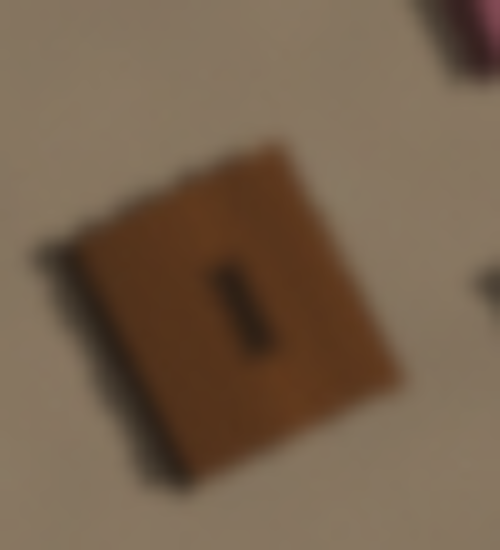

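View pics/s8.png

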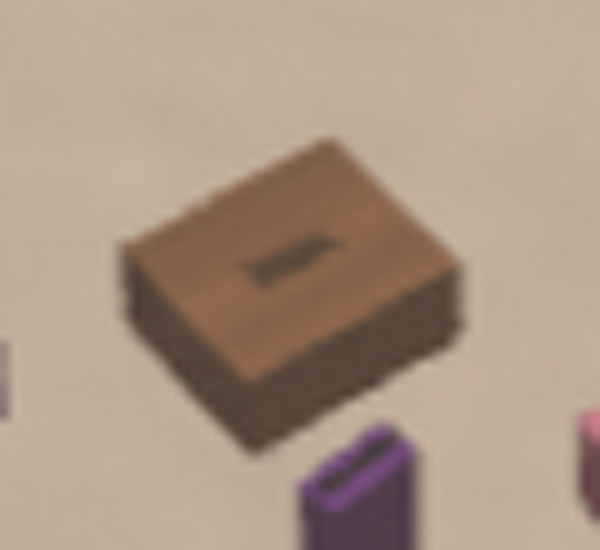

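```bash
python3 -m crank '[[0,0,0,2.6,0,-1,-1],[0,0,0,2.6,0,-1,-1],[0,0,0,2.6,0,-1,-1],[0,0,0,1.8,0,-0.6,-1],[0,6.7,0,0,0,0,-1],[0,6.7,0,0,0,0,-1],[0,6.7,0,0,0,0,-1],[0,6.7,0,0,0,0,-1],[0,0,0,0,0,0,-1],[0,0,0,0,0,0,-1]]'; python3 plan.py 485 211.5 160 91;python3 - <<'E'
from fit import *
np.set_printoptions(suppress=True,precision=2)
P=lambda p:px(p,10,(310,175));Q=lambda p:px(p,10,(220,235))
print("slot",atz("top",P((245,311)),30),atz("side",Q((292,260)),30))
X0=.46
T=[("top",(35,-30,30),P((405,380))),("top",(35,30,30),P((285,140)))]
c=[(283,140),(405,380),(192,488),(75,240)]
print([atz("top",P(a),30) for a in c], np.mean([atz("top",P(a),30) for a in c],0))
c=[(122,247),(332,138),(462,265),(252,380)]
print([atz("side",Q(a),30) for a in c], np.mean([atz("side",Q(a),30) for a in c],0))
crop("top",(130,180,200,270),6,"pics/t9.png"); crop("side",(170,90,260,200),5,"pics/s9.png")
E
```

```text
clock: 11.53
eef_pos: [482.6, 203.7, 171.2]
tcp_rot: [-1.557, 0.007, 1.581]
contact_force: [-0.4, -0.2, 0.5]
opening: 0.153
clock 11.5333 tcp [482.558 203.741 171.151] yaw 90.60734193018011 tilt [-89.234   0.397] F [-0.432 -0.184  0.45 ] M [ 0.02  -0.036 -0.013] open 0.15271278282028275
tool shift cm [ 0.781  1.106 -0.267] rows 0.33100525437183587
turn deg [-0.767 -0.395 -0.394] shift in target frame [ 0.772  1.115 -0.258]
slot [ 560.91 -208.48   30.  ] [ 561.75 -209.45   30.  ]
[array([ 605.04, -219.26,   30.  ]), array([ 543.78, -248.89,   30.  ]), array([ 515.86, -194.02,   30.  ]), array([ 578.58, -165.38,   30.  ])] [ 560.81 -206.89   30.  ]
[array([ 517.54, -196.5 ,   30.  ]), array([ 579.75, -166.55,   30.  ]), array([ 606.13, -219.47,   30.  ]), array([ 544.92, -249.11,   30.  ])] [ 562.08 -207.91   30.  ]
```

View pics/t9.png

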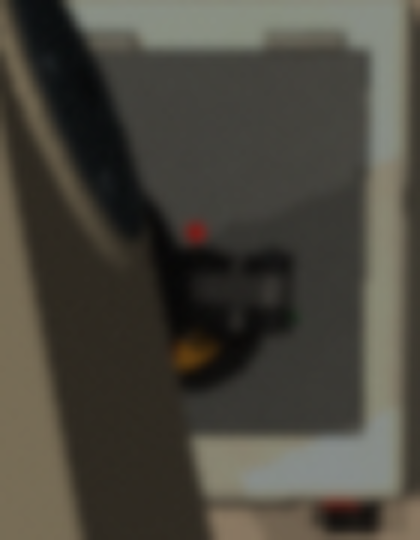

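View pics/s9.png

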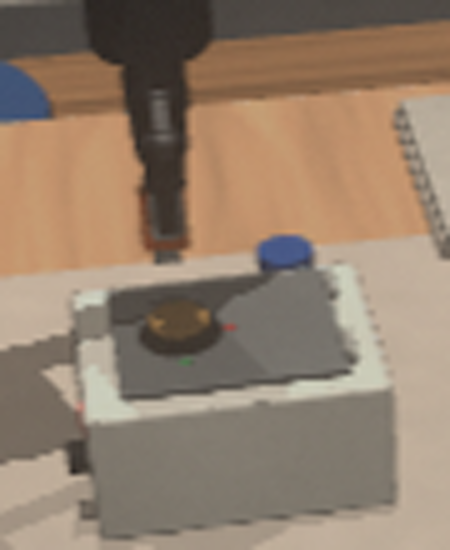

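```bash
python3 - <<'E'
from h import *
b=lambda p:(proj("side",p)-[170,90]+.5)*5-.5
x,y,z=482.6,203.7,163
print("tip",b([x-9,y,z]),b([x+9,y,z]),"foot",b([x-15,y-7,z+12]),b([x+15,y-7,z+12]),"top",b([x-15,y-7,z+54]))
print("catch", b([485.3,211.5,116]), "top->", (proj("top",[485.3,211.5,116])-[130,180])*6)
im=cams.grab_frame("side"); cv2.imwrite("pics/s10.png",cv2.resize(im[95:155,180:230],None,fx=10,fy=10,interpolation=cv2.INTER_CUBIC))
b2=lambda p:(proj("side",p)-[180,95]+.5)*10-.5
print("tip",b2([x-9,y,z]),b2([x+9,y,z]),"foot",b2([x-15,y-7,z+12]),b2([x+15,y-7,z+12]))
E
```

```text
tip [155.43316102 263.80517979] [183.32905058 261.0192551 ] foot [145.02236811 254.12241995] [191.95915317 249.46419398] top [138.59157719 196.12432836]
catch [178.92101578 317.2440132 ] top-> [175.04081496 313.09686593]
tip [211.36632204 478.11035958] [267.15810117 472.5385102 ] foot [190.54473622 458.7448399 ] [284.41830634 449.42838795]
```

View pics/s10.png

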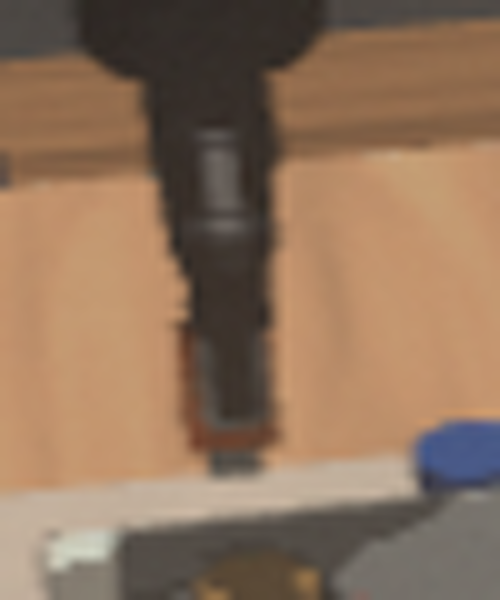

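```bash
python3 - <<'E'
from fit import *
np.set_printoptions(suppress=True,precision=2)
for n,cen in(("top",(485.3,211.5,116)),("side",(485.6,211,116))):
    im=cv2.imread(f'pics/{n}0.png').astype(float)
    # rectify head to a metric grid at z=116 : 0.25mm/px, 48mm
    g=np.arange(-18,18.01,.25); X,Y=np.meshgrid(cen[0]+g,cen[1]+g,indexing='ij')
    uv=np.array([[proj(n,(a,b,115)) for b in Y[0]] for a in X[:,0]])
    I=cv2.remap(im.astype(np.float32),uv[...,0].astype(np.float32),uv[...,1].astype(np.float32),cv2.INTER_CUBIC).sum(2)
    rr=np.hypot(*np.meshgrid(g,g,indexing='ij')); m=rr<16
    w=np.clip(np.percentile(I[m],60)-I,0,None)*m; w[w<0.35*w.max()]=0
    gx,gy=np.meshgrid(g,g,indexing='ij'); mx=(w*gx).sum()/w.sum(); my=(w*gy).sum()/w.sum()
    C=np.cov(np.array([gx.ravel(),gy.ravel()]),aweights=w.ravel()); e,v=np.linalg.eigh(C); d=v[:,1]
    print(n,"slot centre",cen[0]+mx,cen[1]+my,"dir deg",np.degrees(np.arctan2(d[1],d[0])),e)
    o=cv2.resize(np.clip(I/I.max()*255,0,255).astype(np.uint8),None,fx=2,fy=2); cv2.imwrite(f'pics/head_{n}.png',o)
a=cv2.imread('pics/head_top.png');b=cv2.imread('pics/head_side.png');cv2.imwrite('pics/heads.png',np.hstack([a,b]))
E
```

```text
Traceback (most recent call last):
  File "h.py", line 6, in proj
    K,V=info(n); c=V[:3,:3]@np.array(p,float)+V[:3,3]; q=K@np.array([c[0],-c[1],-c[2]]); return q[:2]/q[2]
        ~~~~^^^
  File "h.py", line 4, in info
    i=cams.camera_info(n); return i['intrinsics'],i['view']
ValueError: time passes only in moves, steps and waits
```

```bash
sed -i 's/^def info(n):/_c={}\ndef info(n):\n    if n in _c: return _c[n]/; s/i=cams.camera_info(n); return .*/i=cams.camera_info(n); _c[n]=(i["intrinsics"],i["view"]); return _c[n]/' h.py; python3 - <<'E'
from fit import *
np.set_printoptions(suppress=True,precision=2)
for n,cen in(("top",(485.3,211.5,116)),("side",(485.6,211,116))):
    im=cv2.imread(f'pics/{n}0.png').astype(float)
    g=np.arange(-18,18.01,.25); X,Y=np.meshgrid(cen[0]+g,cen[1]+g,indexing='ij')
    uv=np.array([[proj(n,(a,b,115)) for b in Y[0]] for a in X[:,0]])
    I=cv2.remap(im.astype(np.float32),uv[...,0].astype(np.float32),uv[...,1].astype(np.float32),cv2.INTER_CUBIC).sum(2)
    rr=np.hypot(*np.meshgrid(g,g,indexing='ij')); m=rr<16
    w=np.clip(np.percentile(I[m],60)-I,0,None)*m; w[w<0.35*w.max()]=0
    gx,gy=np.meshgrid(g,g,indexing='ij'); mx=(w*gx).sum()/w.sum(); my=(w*gy).sum()/w.sum()
    C=np.cov(np.array([gx.ravel(),gy.ravel()]),aweights=w.ravel()); e,v=np.linalg.eigh(C); d=v[:,1]
    print(n,"slot centre",cen[0]+mx,cen[1]+my,"dir deg",np.degrees(np.arctan2(d[1],d[0])),e)
    o=cv2.resize(np.clip(I/I.max()*255,0,255).astype(np.uint8),None,fx=2,fy=2); cv2.imwrite(f'pics/head_{n}.png',o)
a=cv2.imread('pics/head_top.png');b=cv2.imread('pics/head_side.png');cv2.imwrite('pics/heads.png',np.hstack([a,b]))
E
```

```text
top slot centre 485.2170549416013 212.84119250300168 dir deg 177.9992927789105 [ 2.75 74.05]
side slot centre 485.3264350514412 213.74199747124706 dir deg 172.51102938446152 [ 9.51 61.07]
```

View pics/heads.png

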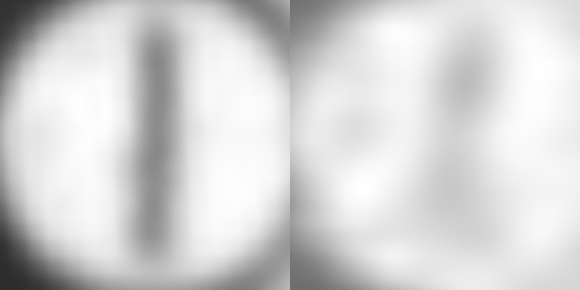

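```bash
python3 plan.py 486.2 212.3 128 88.5
```

```text
clock 11.6833 tcp [482.688 203.954 171.447] yaw 90.58596442983402 tilt [-89.255   0.38 ] F [ 0.611 -0.264  0.12 ] M [0.028 0.041 0.031] open 0.1563666824948402
tool shift cm [ 0.86   4.334 -0.416] rows 1.0642809773857813
turn deg [-0.738  2.083 -0.393] shift in target frame [ 0.844  4.345 -0.329]
```

```bash
python3 -m crank '[[-0.7,2,-0.4,0.42,0.5,-0.2,-1],[0,0,0,0.42,0.8,-0.15,-1],[0,0,0,0,0.8,0,-1],[0,0,0,0,0.6,0,-1],[0,0,0,0,0.6,0,-1],[0,0,0,0,0.4,0,-1],[0,0,0,0,0.2,0,-1],[0,0,0,0,0,0,-1],[0,0,0,0,0,0,-1],[0,0,0,0,0,0,-1]]'; python3 plan.py 486.2 212.3 128 88.5; python3 - <<'E'
from h import *
im=cams.grab_frame("side"); cv2.imwrite("pics/s11.png",cv2.resize(im[110:180,175:245],None,fx=8,fy=8,interpolation=cv2.INTER_CUBIC))
E
```

```text
clock: 12.52
eef_pos: [486.2, 211.6, 128.1]
tcp_rot: [-1.568, 0.001, 1.557]
contact_force: [0.7, -0.0, 0.1]
opening: 0.155
clock 12.5167 tcp [486.18  211.601 128.073] yaw 89.19874368454931 tilt [-89.854   0.068] F [ 0.7   -0.04   0.068] M [-0.007  0.026  0.019] open 0.15549549836725768
tool shift cm [ 0.07   0.007 -0.001] rows 0.016862783190975242
turn deg [-0.146  0.699 -0.068] shift in target frame [ 0.07   0.007 -0.   ]
```

View pics/s11.png

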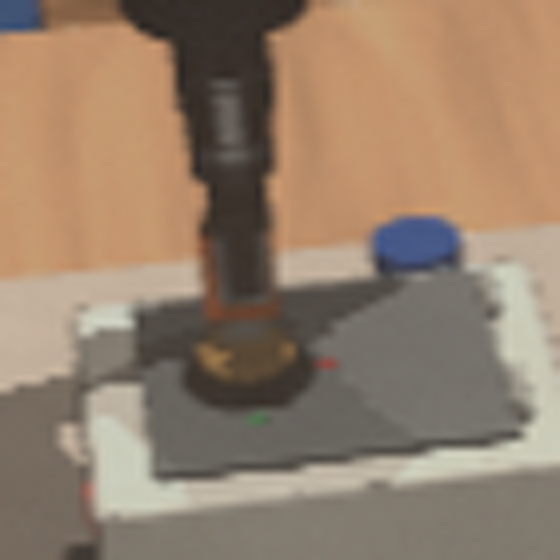

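```bash
python3 -m crank '[[0,0.7,0,0.07,0.1,0,-1],[0,0,0,0,0.1,0,-1],[0,0,0,0,0.1,0,-1],[0,0,0,0,0.1,0,-1],[0,0,0,0,0.05,0,-1],[0,0,0,0,0.05,0,-1],[0,0,0,0,0.05,0,-1],[0,0,0,0,0.05,0,-1],[0,0,0,0,0.05,0,-1],[0,0,0,0,0.05,0,-1]]'; python3 plan.py 486.2 212.3 119 88.5
```

```text
clock: 13.4
eef_pos: [487.0, 212.7, 121.7]
tcp_rot: [-1.571, 0.0, 1.543]
contact_force: [0.6, -0.3, -0.1]
opening: 0.156
clock 13.4 tcp [487.013 212.738 121.709] yaw 88.43277216783795 tilt [-89.987   0.008] F [ 0.647 -0.253 -0.057] M [0.036 0.044 0.065] open 0.15623087904070368
tool shift cm [-0.046  0.271  0.08 ] rows 0.06862683061703433
turn deg [-0.013 -0.067 -0.008] shift in target frame [-0.046  0.271  0.08 ]
```

```bash
python3 -m crank '[[0,0,0,0,0.05,0.04,-1],[0,0,0,0,0.05,0,-1],[0,0,0,0,0.05,0,-1],[0,0,0,0,0.05,0,-1],[0,0,0,0,0,0,-1],[0,0,0,0,0,0,-1],[0,0,0,0,0,0,-1],[0,0,0,0,0,0,-1],[0,0,0,0,0,0,-1],[0,0,0,0,0,0,-1]]'; python3 plan.py 486.2 212.3 119 88.5
```

```text
clock: 14.23
eef_pos: [486.6, 212.7, 119.4]
tcp_rot: [-1.571, 0.0, 1.543]
contact_force: [0.9, -0.1, -0.6]
opening: 0.158
clock 14.2333 tcp [486.56  212.722 119.401] yaw 88.4289645334567 tilt [-89.984   0.011] F [ 0.897 -0.109 -0.577] M [ 0.019  0.031 -0.008] open 0.15828102482587258
tool shift cm [-0.043  0.04   0.035] rows 0.016428053555938252
turn deg [-0.016 -0.071 -0.011] shift in target frame [-0.043  0.04   0.035]
```

```bash
python3 -m crank '[[0,0,0,0,0.04,0.04,-1],[0,0,0,0,0.04,0,-1],[0,0,0,0,0.04,0,-1],[0,0,0,0,0.04,0,-1],[0,0,0,0,0,0,-1],[0,0,0,0,0,0,-1],[0,0,0,0,0,0,-1],[0,0,0,0,0,0,-1],[0,0,0,0,0,0,-1],[0,0,0,0,0,0,-1]]'; python3 plan.py 486.2 212.3 119 88.5; python3 - <<'E'
from h import *
im=cams.grab_frame("side"); cv2.imwrite("pics/s12.png",cv2.resize(im[110:180,175:245],None,fx=8,fy=8,interpolation=cv2.INTER_CUBIC))
E
```

```text
clock: 15.07
eef_pos: [486.2, 212.8, 118.1]
tcp_rot: [-1.571, 0.0, 1.543]
contact_force: [0.0, 0.3, 1.2]
opening: 0.159
clock 15.0667 tcp [486.24  212.783 118.126] yaw 88.43217476240875 tilt [-90.001   0.005] F [0.003 0.331 1.178] M [-0.024  0.074  0.019] open 0.15932344662699796
tool shift cm [-0.048 -0.087  0.003] rows 0.023971781617182195
turn deg [ 0.001 -0.068 -0.005] shift in target frame [-0.048 -0.087  0.003]
```

View pics/s12.png

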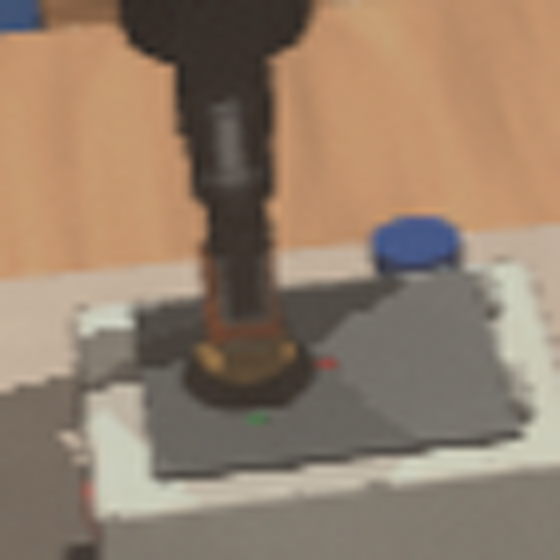

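```bash
python3 -m crank '[[0,2,0,-0.004,0.02,0,-1],[0,2,0,-0.004,0.02,0,-1],[0,2,0,-0.004,0,0,-1],[0,2,0,-0.004,0,0,-1],[0,2,0,-0.004,0,0,-1],[0,2,0,-0.004,0,0,-1],[0,2,0,-0.004,0,0,-1],[0,2,0,-0.004,0,0,-1],[0,2,0,-0.004,0,0,-1],[0,2,0,-0.004,0,0,-1]]'; python3 plan.py 486.2 212.3 118 88.5; sleep .1; python3 - <<'E'
from h import *
im=cams.grab_frame("side"); cv2.imwrite("pics/s13.png",cv2.resize(im[110:180,175:245],None,fx=8,fy=8,interpolation=cv2.INTER_CUBIC))
E
```

```text
clock: 15.95
eef_pos: [486.0, 211.5, 117.9]
tcp_rot: [-1.571, 0.002, 1.18]
contact_force: [-1.5, 1.1, 1.0]
opening: 0.159
clock 15.95 tcp [486.043 211.511 117.906] yaw 67.6259216951958 tilt [-90.025   0.097] F [-1.495  1.147  1.029] M [-0.032  0.087  0.058] open 0.1593781154901022
tool shift cm [ 0.079 -0.01   0.016] rows 0.019425214267160845
turn deg [  0.007 -20.874  -0.101] shift in target frame [ 0.079 -0.009 -0.014]
```

View pics/s13.png

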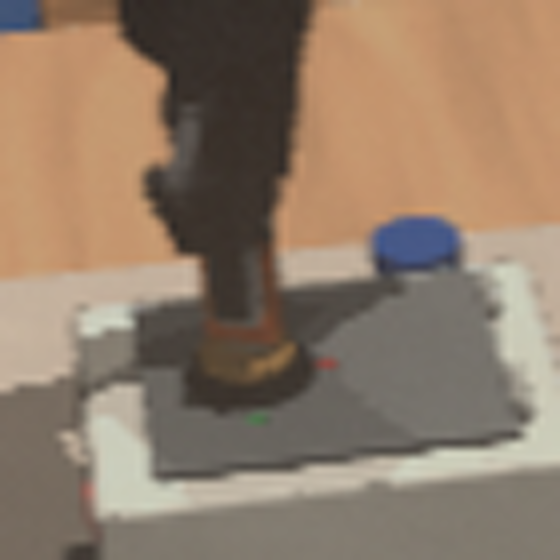

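```bash
python3 -m crank '[[0,2.2,0,0.01,0,0.005,-1],[0,2.2,0,0.01,0,0.005,-1],[0,2.2,0,0.01,0,0.005,-1],[0,2.2,0,0.005,0,0.005,-1],[0,2.2,0,0,0,0.005,-1],[0,2.2,0,0,0,0,-1],[0,2.2,0,0,0,0,-1],[0,2.2,0,0,0,0,-1],[0,2.2,0,0,0,0,-1],[0,2.2,0,0,0,0,-1]]'; python3 plan.py 485.4 212.0 118 10
```

```text
clock: 16.83
eef_pos: [485.6, 210.9, 117.9]
tcp_rot: [-1.573, 0.003, 0.787]
contact_force: [-1.8, -1.0, 1.8]
opening: 0.154
clock 16.8333 tcp [485.641 210.94  117.866] yaw 45.095539416368425 tilt [-90.114   0.188] F [-1.809 -1.029  1.778] M [-0.03   0.142  0.113] open 0.1544575091977329
tool shift cm [ 0.058 -0.014  0.092] rows 0.026272985217826356
turn deg [ 0.168 35.096 -0.147] shift in target frame [-0.005 -0.013  0.109]
```

```bash
python3 -m crank '[[0,2.2,0,0.006,0,0.01,-1],[0,2.2,0,0.006,0,0.01,-1],[0,2.2,0,0.006,0,0.01,-1],[0,2.2,0,0.005,0,0.01,-1],[0,2.2,0,0.005,0,0.01,-1],[0,2.2,0,0,0,0.01,-1],[0,2.2,0,0,0,0.01,-1],[0,2.2,0,0,0,0.01,-1],[0,2.2,0,0,0,0.01,-1],[0,2.2,0,0,0,0.01,-1]]'; python3 plan.py 485.4 212.0 118 0;python3 - <<'E'
from h import *
im=cams.grab_frame("side"); cv2.imwrite("pics/s14.png",cv2.resize(im[110:180,175:245],None,fx=8,fy=8,interpolation=cv2.INTER_CUBIC))
E
```

```text
clock: 17.67
eef_pos: [485.1, 210.6, 117.9]
tcp_rot: [-1.576, 0.004, 0.395]
contact_force: [0.3, -1.4, 1.5]
opening: 0.159
clock 17.6667 tcp [485.091 210.632 117.866] yaw 22.621730456676776 tilt [-90.303   0.211] F [ 0.285 -1.373  1.531] M [-0.187  0.099  0.07 ] open 0.15873794345538714
tool shift cm [ 0.081 -0.014  0.114] rows 0.03379782804080115
turn deg [ 0.341 22.622 -0.148] shift in target frame [ 0.031 -0.013  0.137]
```

View pics/s14.png

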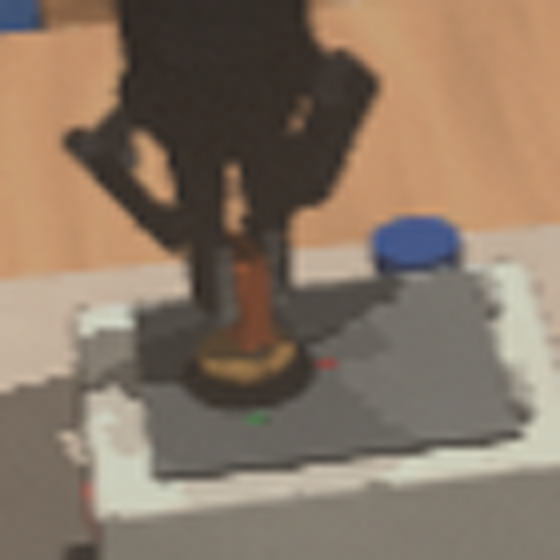

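```bash
python3 -m crank '[[0.1,2,0,0,0,0.01,-1],[0.1,2,0,0,0,0.01,-1],[0.1,2,0,0,0,0.01,-1],[0,2,0,0,0,0.01,-1],[0,2,0,0,0,0.01,-1],[0,2,0,0,0,0.01,-1],[0,1.5,0,0,0,0,-1],[0,1.5,0,0,0,0,-1],[0,1,0,0,0,0,-1],[0,1,0,0,0,0,-1]]'; python3 plan.py 485.4 212.0 118 0
```

```text
clock: 18.55
eef_pos: [484.6, 210.4, 117.8]
tcp_rot: [-1.573, 0.004, 0.099]
contact_force: [-0.3, -0.5, 1.5]
opening: 0.159
clock 18.55 tcp [484.62  210.436 117.844] yaw 5.658929566770359 tilt [-90.126   0.232] F [-0.299 -0.459  1.523] M [-0.029  0.137  0.045] open 0.1590015277433919
tool shift cm [ 0.093 -0.016  0.148] rows 0.042076748009766934
turn deg [ 0.138  5.659 -0.225] shift in target frame [ 0.078 -0.016  0.156]
```

```bash
python3 -m crank '[[0,1,0,0,0,0,-1],[0,1,0,0,0,0,-1],[0,1,0,0,0,0,-1],[0,1,0,0,0,0,-1],[0,1,0,0,0,0,-1],[0,1,0,0,0,0,-1],[0,0,0,0,0,0,-1],[0,0,0,0,0,0,-1],[0,0,0,0,0,0,-1],[0,0,0,0,0,0,-1]]'; python3 plan.py 485.4 212.0 118 0
```

```text
clock: 19.38
eef_pos: [484.4, 210.4, 117.8]
tcp_rot: [-1.574, 0.004, -0.015]
contact_force: [-1.5, -0.1, 1.3]
opening: 0.158
clock 19.3833 tcp [484.438 210.429 117.825] yaw -0.8569672644264201 tilt [-90.155   0.235] F [-1.546 -0.066  1.318] M [-0.02   0.133  0.026] open 0.1583739475764195
tool shift cm [ 0.094 -0.018  0.159] rows 0.04438831040188006
turn deg [ 0.153 -0.857 -0.236] shift in target frame [ 0.096 -0.017  0.157]
```

```bash
python3 -m crank '[[0,0,0,0,0,0,-1],[0,0,0,0,0,0,-1],[0,0,0,0,0,0,-1],[0,0.7,0,0,0,0,-1],[0,0.7,0,0,0,0,-1],[0,0.7,0,0,0,0,-1],[0,0.7,0,0,0,0,-1],[0,0.7,0,0,0,0,-1],[0,0.7,0,0,0,0,-1],[0,0.7,0,0,0,0,-1]]'; python3 plan.py 485.4 212.0 118 0
```

```text
clock: 20.22
eef_pos: [484.3, 210.4, 117.8]
tcp_rot: [-1.574, 0.004, -0.109]
contact_force: [-0.9, 0.0, 0.9]
opening: 0.156
clock 20.2167 tcp [484.258 210.412 117.758] yaw -6.223960875696807 tilt [-90.18   0.24] F [-0.868  0.02   0.911] M [-0.009  0.154  0.151] open 0.1556238807777912
tool shift cm [ 0.096 -0.025  0.17 ] rows 0.047252391868292956
turn deg [ 0.167 -6.224 -0.25 ] shift in target frame [ 0.114 -0.024  0.159]
```

```bash
python3 -m crank '[[0,0,0,0,0,0,-1],[0,0,0,0,0,0,-1],[0,0,0,0,0,0,-1],[0,0,0,0,0,0,-1],[0,0,0,0,0,0,-1],[0,0,0,0,0,0,-1],[0,0,0,0,0,0,-1],[0,0.4,0,0,0,0,-1],[0,0.4,0,0,0,0,-1],[0,0.4,0,0,0,0,-1]]'; python3 plan.py 485.4 212.0 118 0;python3 - <<'E'
from h import *
im=cams.grab_frame("side"); cv2.imwrite("pics/s15.png",cv2.resize(im[110:180,175:245],None,fx=8,fy=8,interpolation=cv2.INTER_CUBIC))
E
python3 plan.py 485.4 212.0 118 0|head -1
```

```text
clock: 21.05
eef_pos: [484.2, 210.4, 117.8]
tcp_rot: [-1.574, 0.004, -0.132]
contact_force: [-1.1, -0.1, 1.8]
opening: 0.157
clock 21.05 tcp [484.249 210.432 117.782] yaw -7.5435453289796675 tilt [-90.188   0.233] F [-1.09  -0.115  1.78 ] M [-0.056  0.206  0.134] open 0.15676560511709603
tool shift cm [ 0.093 -0.023  0.171] rows 0.04694788881563723
turn deg [ 0.172 -7.543 -0.245] shift in target frame [ 0.115 -0.022  0.157]
clock 21.1 tcp [484.268 210.435 117.778] yaw -7.579193726599958 tilt [-90.187   0.233] F [-1.019 -0.258  2.272] M [-0.032  0.134  0.152] open 0.15701920198338207
```

View pics/s15.png

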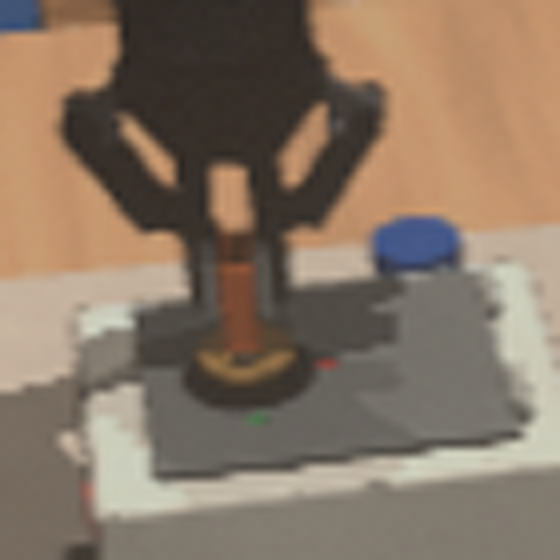

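```bash
python3 -m crank '[[0,-1.5,0,0,0,0,-1],[0,-1.5,0,0,0,0,-1],[0,-1.5,0,0,0,0,-1],[0,0,0,0,0,0,-1],[0,0,0,0,-0.2,0,-1],[0,0,0,0,-0.5,0,-1],[0,0,0,0,-0.8,0,-1],[0,0,0,0,-1.2,0,-1],[0,0,0,0,-1.2,0,-1],[0,0,0,0,-1.2,0,-1]]'; python3 plan.py 500 120 190 118;python3 - <<'E'
from h import *
im=cams.grab_frame("side"); cv2.imwrite("pics/s16.png",cv2.resize(im[90:180,175:245],None,fx=6,fy=6,interpolation=cv2.INTER_CUBIC))
E
```

```text
clock: 21.93
eef_pos: [483.4, 210.0, 170.1]
tcp_rot: [-1.575, 0.008, -0.048]
contact_force: [-0.0, 0.1, -0.3]
opening: 0.157
clock 21.9333 tcp [483.439 210.01  170.126] yaw -2.7541364370708066 tilt [-90.256   0.433] F [-0.048  0.092 -0.346] M [0.038 0.008 0.017] open 0.15721412162850226
tool shift cm [ 2.072 -1.963 -8.92 ] rows 2.2459009402605736
turn deg [  -0.303 -120.752   -0.529] shift in target frame [-8.725 -1.987  2.763]
```

View pics/s16.png

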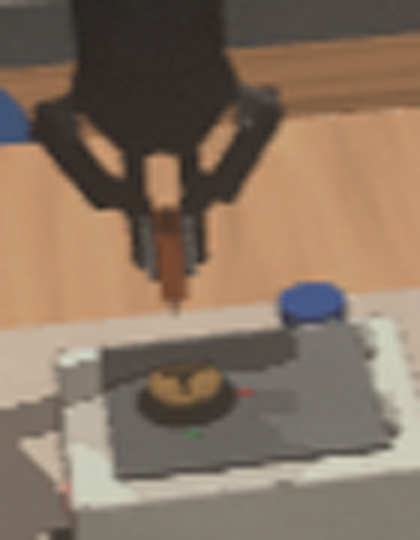

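```bash
python3 -m crank '[[0,0,0,0.9,-0.1,-3.6,-1],[0,0,0,0.9,-0.1,-3.6,-1],[0,0,0,0.9,-0.1,-3.6,-1],[0,0,0,0.9,-0.1,-3.6,-1],[0,0,0,0.9,-0.1,-3.6,-1],[0,0,0,0.9,-0.1,-3.6,-1],[0,0,0,0.9,-0.1,-3.6,-1],[0,0,0,0.9,-0.1,-3.6,-1],[0,0,0,0.9,-0.1,-3.6,-1],[0,0,0,0.9,-0.1,-3.6,-1]]'; python3 plan.py 561.4 -208.2 150 118.5;python3 - <<'E'
from h import *
im=cams.grab_frame("top"); cv2.imwrite("pics/top17.png",im); a=cv2.resize(im[215:250,140:185],None,fx=12,fy=12,interpolation=cv2.INTER_CUBIC)
cv2.imwrite("pics/t17.png",a)
n,cen=("top",(485.3,211.5,116)); im=im.astype(float)
g=np.arange(-18,18.01,.25); X,Y=np.meshgrid(cen[0]+g,cen[1]+g,indexing='ij')
uv=np.array([[proj(n,(p,q,115)) for q in Y[0]] for p in X[:,0]])
I=cv2.remap(im.astype(np.float32),uv[...,0].astype(np.float32),uv[...,1].astype(np.float32),cv2.INTER_CUBIC).sum(2)
m=np.hypot(*np.meshgrid(g,g,indexing='ij'))<15
w=np.clip(np.percentile(I[m],60)-I,0,None)*m; w[w<0.35*w.max()]=0
gx,gy=np.meshgrid(g,g,indexing='ij')
C=np.cov(np.array([gx.ravel(),gy.ravel()]),aweights=w.ravel()); e,v=np.linalg.eigh(C); d=v[:,1]
print("dir",np.degrees(np.arctan2(d[1],d[0])),e,(w*gx).sum()/w.sum(),(w*gy).sum()/w.sum())
E
```

```text
clock: 22.82
eef_pos: [562.9, -161.1, 188.9]
tcp_rot: [-1.569, -0.007, -0.039]
contact_force: [1.0, 0.9, -0.4]
opening: 0.162
clock 22.8167 tcp [ 562.933 -161.14   188.911] yaw -2.24187151701868 tilt [-89.911  -0.422] F [ 1.036  0.939 -0.352] M [ 0.003 -0.034  0.008] open 0.16154567239808443
tool shift cm [ 0.002  3.884 -4.714] rows 1.4648124240640892
turn deg [   0.392 -120.741    0.346] shift in target frame [-4.063  3.891  2.38 ]
dir 91.25580340993623 [ 2.57634878 65.09580314] -0.4131050354932517 0.5648809382794234
```

View pics/t17.png

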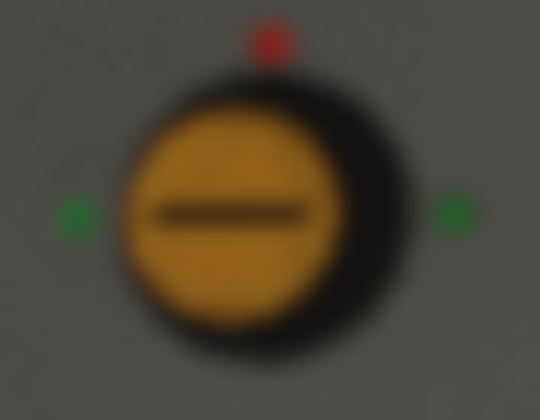

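The slot now lies between the green dots. Its direction measures 91.3°, which puts the catch at about 90°, so it is locked. The turned slot also confirms the key really seated. Now back to the stand.

```bash
python3 -m crank '[[0,0,0,-0.1,0.3,-1.8,-1],[0,0,0,-0.1,0.3,-1.6,-1],[0,7,0,0,0.3,0,-1],[0,7,0,0,0.3,0,-1],[0,7,0,0,0.3,0,-1],[0,7,0,0,0.3,0,-1],[0,7,0,0,0.3,0,-1],[0,7,0,0,0.3,0,-1],[0,7,0,0,0.3,0,-1],[0,6,0,0,0.3,0,-1]]'; python3 plan.py 560.0 -209.3 90 -61.5
```

```text
clock: 23.7
eef_pos: [562.8, -210.3, 160.4]
tcp_rot: [-1.561, -0.012, -1.03]
contact_force: [-0.5, -0.0, -0.7]
opening: 0.161
clock 23.7 tcp [ 562.779 -210.319  160.415] yaw -59.04286005257564 tilt [-89.433  -0.704] F [-0.475 -0.018 -0.69 ] M [0.002 0.028 0.009] open 0.16103974975972957
tool shift cm [-0.317  7.036 -0.255] rows 1.69009891541944
turn deg [-0.582  2.461  0.692] shift in target frame [-0.222  7.041 -0.196]
```

```bash
python3 -m crank '[[-0.5,1.2,0.6,-0.2,1,-0.1,-1],[0,0,0,0,1,-0.1,-1],[0,0,0,0,1,0,-1],[0,0,0,0,1,0,-1],[0,0,0,0,1,0,-1],[0,0,0,0,0.6,0,-1],[0,0,0,0,0.3,0,-1],[0,0,0,0,0,0,-1],[0,0,0,0,0,0,-1],[0,0,0,0,0,0,-1]]'; python3 plan.py 560.0 -209.3 50 -61.5; python3 - <<'E'
from h import *
im=cams.grab_frame("side"); cv2.imwrite("pics/s18.png",cv2.resize(im[205:290,215:295],None,fx=7,fy=7,interpolation=cv2.INTER_CUBIC))
im=cams.grab_frame("top"); cv2.imwrite("pics/t18.png",cv2.resize(im[170:240,300:370],None,fx=7,fy=7,interpolation=cv2.INTER_CUBIC))
E
```

```text
clock: 24.53
eef_pos: [560.0, -209.5, 95.9]
tcp_rot: [-1.57, -0.002, -1.055]
contact_force: [0.3, -0.6, 0.4]
opening: 0.156
clock 24.5333 tcp [ 559.959 -209.515   95.851] yaw -60.45188229629804 tilt [-89.927  -0.096] F [ 0.335 -0.567  0.386] M [ 0.013 -0.005 -0.009] open 0.15635243166407634
tool shift cm [-0.024  4.585  0.008] rows 1.0995634878960137
turn deg [-0.074  1.048  0.096] shift in target frame [-0.017  4.585  0.014]
```

View pics/s18.png

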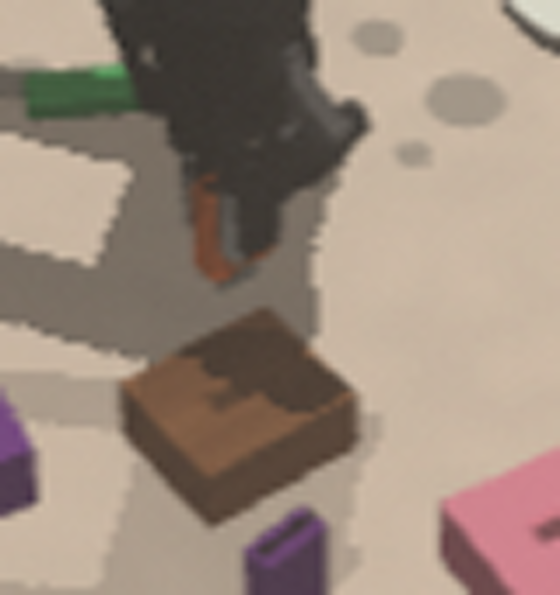

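View pics/t18.png

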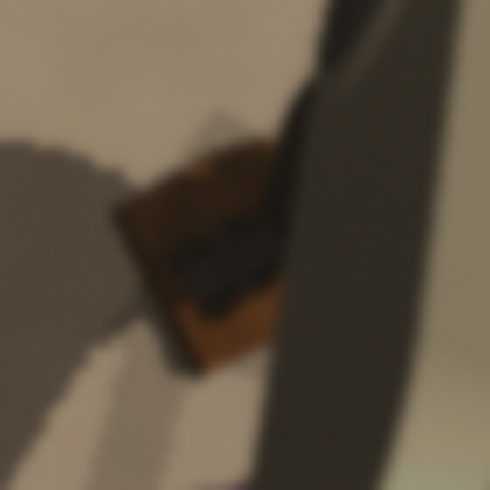

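```bash
python3 - <<'E'
from h import *
im=cv2.imread('pics/s18.png')
b=lambda p:(proj("side",p)-[215,205]+.5)*7-.5
a=np.radians(29);u=np.array([np.cos(a),np.sin(a),0]);j=np.array([-u[1],u[0],0]);c=np.array([560,-209.5,0])+u*1
def box(d,w,z0,z1,col,c=c):
  P=[c+j*s*d+u*t*w+[0,0,z] for z in(z0,z1) for s,t in((-1,-1),(1,-1),(1,1),(-1,1))]
  P=[tuple(int(round(v)) for v in b(p)) for p in P]
  for i in range(4):
    for A,B in((i,(i+1)%4),(4+i,4+(i+1)%4),(i,i+4)): cv2.line(im,P[A],P[B],col,1)
box(7,15,99.6,141.6,(0,255,0)); box(1.25,9,87.6,99.6,(255,255,0))
box(4,12,30,30,(0,255,255),np.array([561.3,-208.9,0]))
cv2.imwrite('pics/s18b.png',im)
E
```

```text
(no output)
```

View pics/s18b.png

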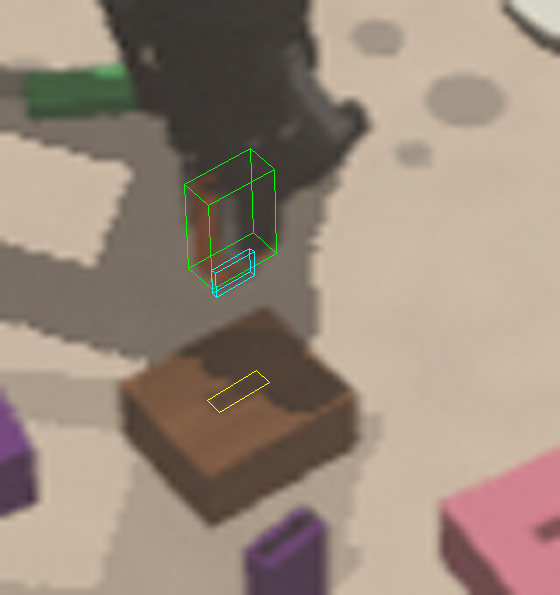

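```bash
python3 -m crank '[[0,1.5,0,0,0.8,0,-1],[0,0,0,0,0.9,0,-1],[0,0,0,0,0.9,0,-1],[0,0,0,0,0.9,0,-1],[0,0,0,0,0.5,0,-1],[0,0,0,0,0.3,0,-1],[0,0,0,0,0.1,0,-1],[0,0,0,0,0,0,-1],[0,0,0,0,0,0,-1],[0,0,0,0,0,0,-1]]'; python3 plan.py 560.0 -209.3 26.3 -62; python3 - <<'E'
from h import *
im=cams.grab_frame("side"); cv2.imwrite("pics/s19.png",cv2.resize(im[205:290,215:295],None,fx=7,fy=7,interpolation=cv2.INTER_CUBIC))
E
```

```text
clock: 25.47
eef_pos: [561.7, -210.2, 50.2]
tcp_rot: [-1.567, -0.004, -1.079]
contact_force: [-0.2, 0.4, -0.7]
opening: 0.16
clock 25.4667 tcp [ 561.663 -210.153   50.206] yaw -61.83658110656255 tilt [-89.795  -0.245] F [-0.183  0.436 -0.655] M [-0.03  -0.009 -0.018] open 0.16030655872631078
tool shift cm [-0.164  2.39  -0.115] rows 0.5750328100825115
turn deg [-0.205  0.164  0.245] shift in target frame [-0.153  2.391 -0.107]
```

View pics/s19.png

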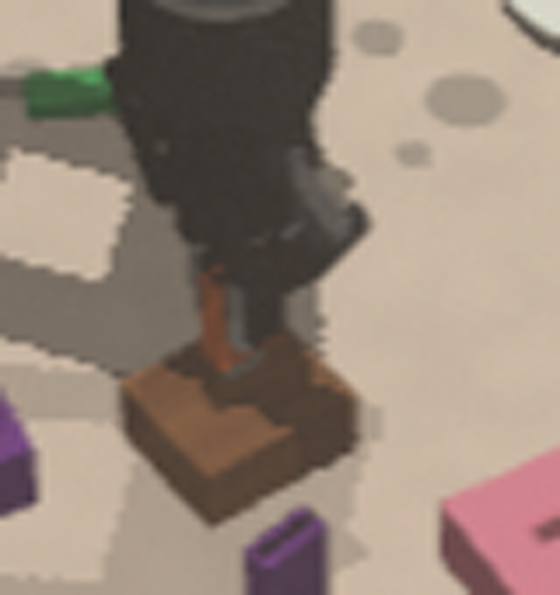

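```bash
python3 -m crank '[[-0.2,0,0.2,-0.15,0.1,-0.1,-1],[0,0,0,0,0.3,0,-1],[0,0,0,0,0.2,0,-1],[0,0,0,0,0.1,0,-1],[0,0,0,0,0,0,-1],[0,0,0,0,0,0,-1],[0,0,0,0,0,0,-1],[0,0,0,0,0,0,-1],[0,0,0,0,0,0,-1],[0,0,0,0,0,0,-1]]'; python3 plan.py 560.0 -209.3 26.3 -62
```

```text
clock: 26.35
eef_pos: [560.7, -209.5, 43.6]
tcp_rot: [-1.57, -0.002, -1.079]
contact_force: [0.5, -0.4, -1.2]
opening: 0.153
clock 26.35 tcp [ 560.676 -209.533   43.582] yaw -61.83803419052489 tilt [-89.938  -0.111] F [ 0.483 -0.376 -1.234] M [-0.019 -0.025 -0.024] open 0.15266510500001046
tool shift cm [-0.056  1.728 -0.05 ] rows 0.41479921619353755
turn deg [-0.062  0.162  0.111] shift in target frame [-0.052  1.728 -0.049]
```

```bash
python3 -m crank '[[0,0,0,-0.05,0.1,-0.05,-1],[0,0,0,0,0.1,0,-1],[0,0,0,0,0.1,0,-1],[0,0,0,0,0.1,0,-1],[0,0,0,0,0.1,0,-1],[0,0,0,0,0.1,0,-1],[0,0,0,0,0.1,0,-1],[0,0,0,0,0,0,-1],[0,0,0,0,0,0,-1],[0,0,0,0,0,0,-1]]'; python3 plan.py 560.0 -209.3 26.3 -62
```

```text
clock: 27.18
eef_pos: [559.9, -209.3, 35.7]
tcp_rot: [-1.57, -0.002, -1.079]
contact_force: [0.8, -0.7, -1.1]
opening: 0.158
clock 27.1833 tcp [ 559.915 -209.265   35.708] yaw -61.8347641396492 tilt [-89.943  -0.104] F [ 0.762 -0.711 -1.091] M [-0.059 -0.064 -0.003] open 0.1576316821956205
tool shift cm [0.005 0.941 0.005] rows 0.22562673822661913
turn deg [-0.057  0.165  0.104] shift in target frame [0.007 0.941 0.006]
```

```bash
python3 -m crank '[[0,0,0,0,0.1,0,-1],[0,0,0,0,0.1,0,-1],[0,0,0,0,0.1,0,-1],[0,0,0,0,0.1,0,-1],[0,0,0,0,0.1,0,-1],[0,0,0,0,0.1,0,-1],[0,0,0,0,0.1,0,-1],[0,0,0,0,0.05,0,-1],[0,0,0,0,0,0,-1],[0,0,0,0,0,0,-1]]'; python3 plan.py 560.0 -209.3 26.3 -62; python3 - <<'E'
from h import *
im=cams.grab_frame("side"); cv2.imwrite("pics/s20.png",cv2.resize(im[205:290,215:295],None,fx=7,fy=7,interpolation=cv2.INTER_CUBIC))
E
```

```text
clock: 28.02
eef_pos: [560.0, -209.3, 27.4]
tcp_rot: [-1.57, -0.002, -1.079]
contact_force: [-0.5, 0.2, -1.6]
opening: 0.158
clock 28.0167 tcp [ 559.965 -209.326   27.401] yaw -61.83571764336921 tilt [-89.941  -0.109] F [-0.485  0.217 -1.617] M [-0.005 -0.03  -0.019] open 0.15756623131248076
tool shift cm [-0.001  0.11   0.004] rows 0.026421967357779293
turn deg [-0.059  0.164  0.109] shift in target frame [-0.001  0.11   0.004]
```

View pics/s20.png

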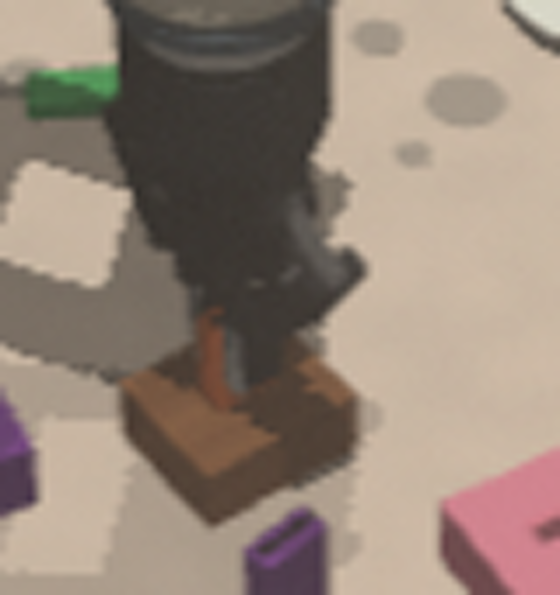

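```bash
python3 -m crank '[[0,0,0,0,0.05,0,-1],[0,0,0,0,0.05,0,-1],[0,0,0,0,0.05,0,-1],[0,0,0,0,0.05,0,-1],[0,0,0,0,0.05,0,-1],[0,0,0,0,0.05,0,-1],[0,0,0,0,0,0,-1],[0,0,0,0,0,0,-1],[0,0,0,0,0,0,-1],[0,0,0,0,0,0,-1]]'; python3 plan.py 560.0 -209.3 26.3 -62
```

```text
clock: 28.9
eef_pos: [560.3, -209.4, 26.4]
tcp_rot: [-1.569, -0.002, -1.079]
contact_force: [0.9, -1.1, 0.6]
opening: 0.156
clock 28.9 tcp [ 560.286 -209.449   26.415] yaw -61.83667387283963 tilt [-89.91   -0.143] F [ 0.93  -1.097  0.575] M [-0.023  0.027  0.005] open 0.1561584501927081
tool shift cm [-0.027  0.011 -0.018] rows 0.008215801892729973
turn deg [-0.091  0.163  0.143] shift in target frame [-0.027  0.012 -0.018]
```

```bash
python3 -m crank '[[0,0,0,0,0,0,-0.6],[0,0,0,0,0,0,-0.5],[0,0,0,0,0,0,-0.4],[0,0,0,0,0,0,-0.2],[0,0,0,0,0,0,0],[0,0,0,0,0,0,0.2],[0,0,0,0,0,0,0.4],[0,0,0,0,0,0,0.4],[0,0,0,0,0,0,0.4],[0,0,0,0,0,0,0.4]]' 20; python3 plan.py 560.0 -209.3 26.3 -62;python3 - <<'E'
from h import *
im=cams.grab_frame("side"); cv2.imwrite("pics/s21.png",cv2.resize(im[205:290,215:295],None,fx=7,fy=7,interpolation=cv2.INTER_CUBIC))
E
```

```text
clock: 29.73
eef_pos: [560.4, -209.5, 26.2]
tcp_rot: [-1.569, -0.003, -1.079]
contact_force: [0.5, 0.8, -0.5]
opening: 0.701
clock 29.7333 tcp [ 560.423 -209.484   26.224] yaw -61.83912008732733 tilt [-89.908  -0.146] F [ 0.527  0.801 -0.539] M [0.031 0.029 0.05 ] open 0.7010516958491516
tool shift cm [-0.036 -0.008 -0.029] rows 0.011208841112174397
turn deg [-0.092  0.161  0.146] shift in target frame [-0.036 -0.008 -0.029]
```

View pics/s21.png

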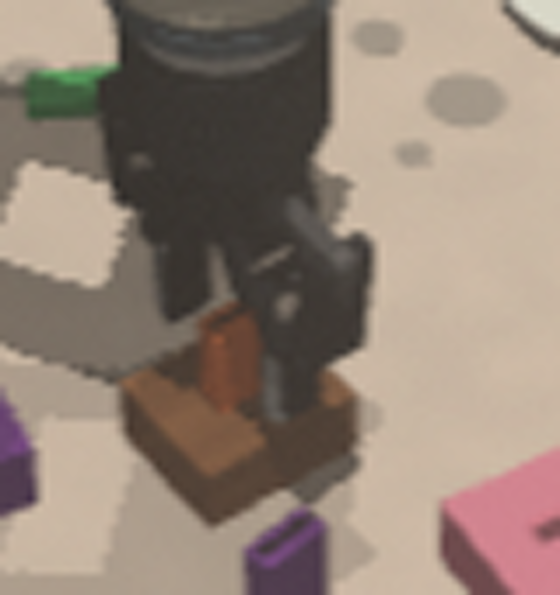

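```bash
python3 -m crank '[[0,0,0,0,-0.5,0,0.4],[0,0,0,0,-1,0,0.4],[0,0,0,0,-1.5,0,0.4],[0,0,0,0,-2,0,0.4],[0,0,0,0,-2,0,0.4],[0,0,0,0,-3,0,0.4],[0,0,0,0,-3,0,0.4],[0,0,0,0,-3,0,0.4],[0,0,0,0,-2,0,0.4],[0,0,0,0,0,0,0.4]]'; python3 plan.py 450 -60 200 -62;python3 - <<'E'
from h import *
im=cams.grab_frame("side"); cv2.imwrite("pics/s22.png",cv2.resize(im[225:290,215:295],None,fx=9,fy=9,interpolation=cv2.INTER_CUBIC))
im=cams.grab_frame("top"); cv2.imwrite("pics/t22.png",im)
E
```

```text
clock: 30.62
eef_pos: [558.6, -208.7, 220.4]
tcp_rot: [-1.57, -0.002, -1.079]
contact_force: [0.2, -1.1, 0.1]
opening: 0.701
clock 30.6167 tcp [ 558.595 -208.715  220.414] yaw -61.83726377251172 tilt [-89.944  -0.105] F [ 0.236 -1.08   0.055] M [ 0.061 -0.026 -0.038] open 0.7011910370633896
tool shift cm [-18.24    2.006  -2.557] rows 4.4429914064094795
turn deg [-0.056  0.163  0.105] shift in target frame [-18.229   2.041  -2.607]
```

View pics/s22.png

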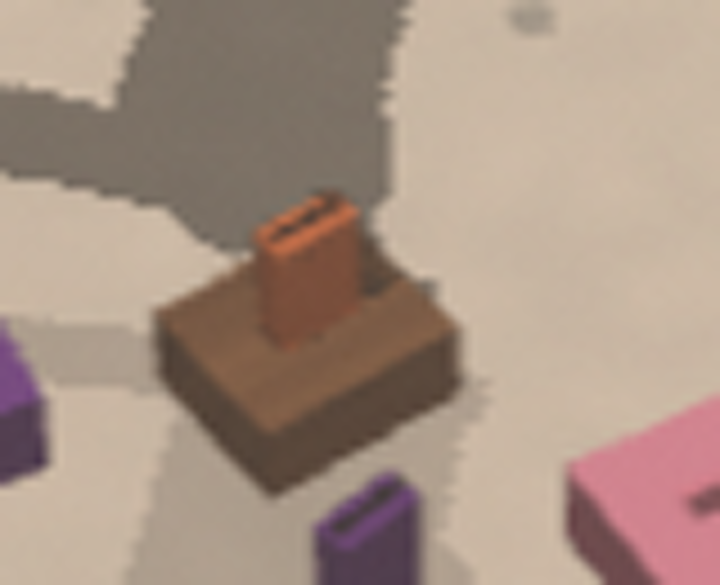

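```bash
python3 -m crank '[[0,0,0,-2.5,0,-1,0.4],[0,0,0,-2.5,0,-1,0.4],[0,0,0,-2.5,0,-1,0.4],[0,0,0,-2.5,0,-1,0.4],[0,0,0,-2,0,-1,0.4],[0,0,0,-2,0,-1,0.4],[0,0,0,-1,0,0,0.4],[0,0,0,0,0,0,0.4],[0,0,0,0,0,0,0.4],[0,0,0,0,0,0,0.4]]'; python3 plan.py 450 -60 200;python3 - <<'E'
from h import *
t=cams.grab_frame("top"); s=cams.grab_frame("side")
a=cv2.resize(t[170:240,300:390],(720,560),interpolation=cv2.INTER_CUBIC); cv2.imwrite("pics/t23.png",a)
cv2.imwrite("pics/s23.png",s)
cv2.imwrite("pics/t23f.png",t)
cv2.imwrite("pics/s23c.png",cv2.resize(s[235:300,220:300],(720,585),interpolation=cv2.INTER_CUBIC))
E
```

```text
clock: 31.55
eef_pos: [421.2, -98.8, 205.7]
tcp_rot: [-1.586, 0.014, -1.08]
contact_force: [0.2, -1.3, -0.1]
opening: 0.7
clock 31.55 tcp [421.154 -98.781 205.681] yaw -61.87309090195878 tilt [-90.874   0.778] F [ 0.243 -1.302 -0.095] M [ 0.03  -0.049  0.009] open 0.7001255429694949
tool shift cm [-2.052  0.529  4.381] rows 1.1670479971272316
```

View pics/t23.png

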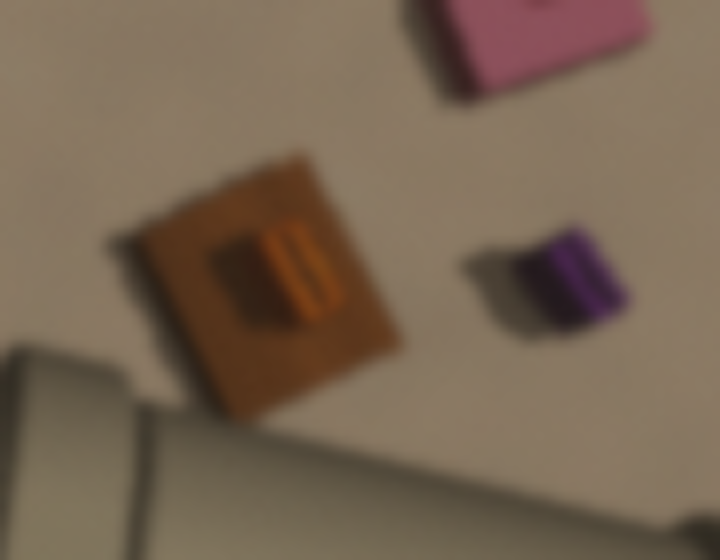

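View pics/t23f.png

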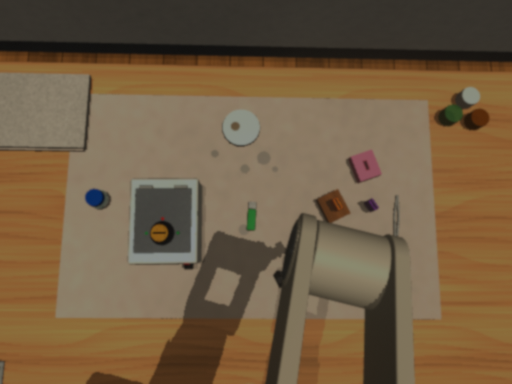

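View pics/s23c.png

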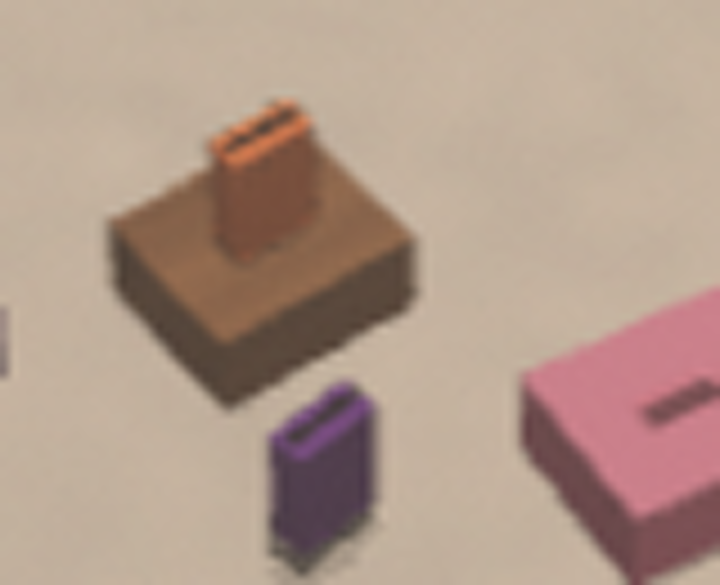

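```bash
python3 -c "
from rig import order
print(order.sign_off())"
```

```text
the job is handed in; nothing more can be done
None
```

I locked the catch with the orange key, put the key back in the brown stand, let go, and handed the job in at about 31.6 s of the 72 s. No verdict was reported.

**Insertion:** The blade went into the slot with about 1 N of push. Its tip was about 6 mm below the catch's upper face by my reckoning.

**Turning:** I turned the key clockwise until the wrist torque rose to about 0.15 N m, then backed off 4.5° and lifted out.

**Last checks:**
- **Catch:** the top image put the slot between the green dots, at about 90°, which is locked.
- **Key:** in both images it stands upright in the slot within 1–2 mm of where it started. Its top is at its original height in the side view.
- **Gripper:** open and away from everything.
- **Bystanders:** in the last top view the disc, lighter and jar look unmoved. The lower part of the tweezers was hidden behind the arm; the part I could see had not moved.

**What disagreed:** The fingertips stood about 25 mm higher than the stated tool geometry gives. I trusted the images, went down in small steps without contact, and set the grip height that way. The side view also hinted at a slight tilt of the key in the grip, roughly 0.05 rad, which I could no longer see after release.

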